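# Pack the finishing kit tray

## Robot

A 6-joint arm with a two-finger parallel gripper is mounted at the origin on a cart in front of the work surface, level with it; the furniture and walls round the work are solid. World frame = base frame: x ahead of the robot, y to its left, z up, the work surface at z = 0. Lengths are in m, angles in rad, forces in N, time in s.
With the tool pointing down it reaches from about 0.375 to 0.9 m from the base axis. Payload 3.1 kg.
Tool frame: the origin (TCP) lies midway between the tips of the shut fingers; the grasp point (between the pads) lies 19 mm behind it (manip.grasp_offset is the distance from the TCP to the grasp point, in m); z points along the fingers, y is the line along which they close (so a half turn about z gives the same grasp; the last joint's range is limited). The gripper opens to 85 mm and grips with 20 to 120 N. Pads are 22 mm wide; open, the fingers measure 114 mm over their backs; the gripper's body (76 mm by 85 mm) begins 54 mm behind the grasp point. The pads swing forward as they close: fully open they stand 13 mm farther back than shut.
Start: joints at [1.127, 0.527, 1.433, -0, 1.181, -0.178], TCP at [0.164, 0.603, 0.205] pointing down, gripper open.
Joint ranges: [-3.08, 3.08], [-0.75, 2.2], [0.22, 2.44], [-1.43, 4.57], [0, 2.65], [-2.85, 2.85]. Speed limits (rad/s): [2.79, 2.79, 3.14, 3.14, 3.14, 3.14].

## Interface

Orientations are given as a unit quaternion [x, y, z, w].
In Python, from station import sensors, cams, order, manip gives the robot as it stands.
- The arm moves only by the tool move_arm, never from a script. Its argument "targets" is a list of rows, each an object of numbers: "dx", "dy", "dz": the shift along the world's x, y, z normalised to -1 to 1, where 1 is 25 mm; "rx", "ry", "rz": the turn, a rotation vector about the world's x, y, z normalised to -1 to 1, where 1 is 30 degrees. A call has exactly 10 rows; each row shifts and turns the commanded pose from where the row before left it; what a row does not reach is not made up. A row lasts 1/8 s, in which the tool goes at most 62.5 mm and 10.7 degrees, less where a joint would pass 70% of its speed; a pose out of reach is approached as far as the arm can. A call with a number of a shift or a turn outside -1 to 1 is refused whole. A call with a gripper value outside its range is refused whole. "claw" is the opening in per cent of the stroke, from 0 (shut) to 100 (fully open), set as the call begins (left out, the last holds). The fingers move at their own pace and stop on an object; "newtons" is the grip in N (left out, the last holds). Time passes only in rows, so rows that do not move let the fingers close, or fill a call up. It gives the time, the measured TCP pose, the force, the opening and the grip force at its end, in the units of the state.
- sensors.sense(): the state, without advancing time (a new reading comes with each control period).
- cams.snapshot(name): name is "scene" or "side" or "wrist"; returns the picture (384x512x3 uint8, red, green, blue); there is no depth.
- cams.camera_model(name): a dict with "fx", "fy", "cx", "cy" (pixels), "distortion" ([k1, k2, p1, p2, k3] as OpenCV has them; the pictures are not rectified), "extrinsics" (4x4, takes a point from world to camera coordinates). Camera axes: x right, y down, z forward; pixel columns grow to the right and rows downward; lengths in m; the calibration is good to about 2 mm. A picture is of the moment at which its call begins: read the wrist's pose just before it. camera_model takes no time and is no camera call; for the wrist camera it gives the pose at the moment of the call.
- order.sign_off(): hands the job in; it is judged then, once.
The state is a dict: "t": time; "q": joint angles; "qd": joint speeds; "tau": joint torques, N m; "tcp_pos": TCP position; "tool_rot": TCP orientation; "force": force on the tool from outside, world axes, zero at the start; "ft_torque": the same for the moment, N m; "finger_gap": opening from 0.0 (shut) to 1.0 (fully open); "gripper_force": force on a finger pad.
Only numpy, scipy, OpenCV 4.12 (cv2) and the standard library are available. Lean on these libraries where they do the work, as an engineer would, in place of code of your own. Each camera call takes 0.05 s, during which the arm holds its last target. There are 200 camera calls.

## Task

Pack the kit tray on the left of the bench from the loose things beside it (not the stores along the back): set the sanding sponge, the narrow roll of blue tape, the white mixing cup and the slim glue bottle each in the middle of the foam pocket cut for it, flat on the pocket floor, the cup and the bottle standing upright. Leave the clay block and the blue cap standing where they are.

Things in the scene. Friction and masses are not known exactly. Their poses are not given: they have to be found in the camera images.
- sanding_sponge: Loose. Tan sanding sponge block, 62 (x) x 96 (y) x 28 (z) mm, lying flat; grip it across its 62 mm. Origin: centre of its underside, z up.
- tape_roll: Loose. Narrow roll of blue masking tape lying flat, 102 mm outside diameter, 24 mm high, open in the middle (hole about 68 mm wide); its ring wall is about 15 mm thick, its middle 43 mm from the axis, and can be gripped from above with one finger in the hole. Origin: on its axis, at the underside, z up.
- mixing_cup: Loose. Light, translucent white mixing cup, open upward and standing, some orange cured resin inside, tapered: 65 mm wide at the rim, 49 mm at the base, 62 mm high; grip it round the rim. Origin: centre of its underside, z up.
- glue_bottle: Loose. Slim standing glue bottle, 147 mm tall: white body 30 mm in diameter up to 88 mm, above it a long slim red cap about 20 mm in diameter that can be gripped from above. Origin: centre of its underside, z up.
- clay_block: Loose look-alike that stays. Dark grey block of oil clay, 65 x 97 x 49 mm, with a scooped corner. Origin: centre of its underside, z up.
- cap: Loose look-alike that stays. Blue straight-sided round cap, open upward, 57 mm in diameter, 46 mm high. Origin: centre of its underside, z up.
- nest_block: Fixed in the tray. Grey foam insert with a dark pocket floor, 128 x 128 x 14 mm, with one 8 mm deep pocket in its middle: an oblong 80 mm along x and 114 mm along y, for the sanding sponge lying flat, its 96 mm side along y. Origin: centre of the insert's underside, 6 mm above the bench; the pocket floor is 6 mm above the origin, the insert's top 14 mm (the tray's wooden rim ends 22 mm above the bench). z up; x and y along the tray's sides.
- nest_roll: Fixed in the tray. Grey foam insert with a dark pocket floor, 128 x 128 x 14 mm, with one 8 mm deep pocket in its middle: a large round one, 118 mm in diameter, for the narrow tape roll lying flat. Origin: centre of the insert's underside, 6 mm above the bench; the pocket floor is 6 mm above the origin, the insert's top 14 mm (the tray's wooden rim ends 22 mm above the bench). z up; x and y along the tray's sides.
- nest_cup: Fixed in the tray. Grey foam insert with a dark pocket floor, 128 x 128 x 14 mm, with one 8 mm deep pocket in its middle: a middle-sized round one, 66 mm in diameter, for the mixing cup. Origin: centre of the insert's underside, 6 mm above the bench; the pocket floor is 6 mm above the origin, the insert's top 14 mm (the tray's wooden rim ends 22 mm above the bench). z up; x and y along the tray's sides.
- nest_bottle: Fixed in the tray. Grey foam insert with a dark pocket floor, 128 x 128 x 14 mm, with one 8 mm deep pocket in its middle: a small round one, 48 mm in diameter, for the glue bottle. Origin: centre of the insert's underside, 6 mm above the bench; the pocket floor is 6 mm above the origin, the insert's top 14 mm (the tray's wooden rim ends 22 mm above the bench). z up; x and y along the tray's sides.
Things that resemble listed ones, but are neither listed nor needed, are in the scene too. Leave any pink look-alike of the glue_bottle alone. Leave any green look-alike of the mixing_cup alone.

How it is judged:
By the outcome, as a careful person would: the job done as asked, in the order asked, and still so for the second after the job is handed in, with the robot touching nothing.
It also fails if it takes over 115 s, if anything falls off the work surface, if the arm or the gripper's body presses on something with over 40 N, if the wrist force passes 120 N, or if a joint passes its speed limit or range.

## Working session

There is one attempt and no reset: what is moved stays moved. The work goes in short steps, Python scripts to look and compute and a tool call to move; the robot and the scene stay as the last step left them, time stands still between calls to the robot, and variables do not carry over. Pictures are saved under pics/ and viewed, at most 14 in all, crops included, and the job is handed in when it is done.

Besides the shell and the picture viewer there is one more tool, called after "Call:" as name(argument=value, ...) on one line, values as JSON. move_arm: Moves the arm, as the interface text tells. Scaled input: -1 to 1 covers 25 mm each way for a shift and 30 degrees each way for a turn. Its arguments: {"type":"object","properties":{"targets":{"type":"array"},"claw":{"type":"number"},"newtons":{"type":"number"}},"required":["targets"]}

```bash
ls; mkdir -p pics
python3 - <<'E'
from station import sensors,cams,order,manip
import cv2
for n in("scene","side"):
    cv2.imwrite(f"pics/{n}0.png",cams.snapshot(n)[:,:,::-1])
    m=cams.camera_model(n);print(n,m)
s=sensors.sense();print(s)
print(manip.grasp_offset)
E
```

```text
pics
scene {'fx': 356.3941132905385, 'fy': 356.3941132905385, 'cx': 252.6867083815483, 'cy': 189.73808382907816, 'distortion': array([-0.04353217,  0.        ,  0.        ,  0.        ,  0.        ]), 'extrinsics': array([[ 0.64185661, -0.76666649, -0.01557521, -0.32793874],
       [-0.3889583 , -0.30799882, -0.8682443 ,  0.25471337],
       [ 0.66085667,  0.56334645, -0.49589237,  0.77380954],
       [ 0.        ,  0.        ,  0.        ,  1.        ]])}
side {'fx': 381.1845308972145, 'fy': 381.1845308972145, 'cx': 254.35486751582994, 'cy': 191.1079901634414, 'distortion': array([-0.07746128,  0.        ,  0.        ,  0.        ,  0.        ]), 'extrinsics': array([[ 0.99895825, -0.04537523,  0.0048483 , -0.53259018],
       [-0.02311442, -0.59473791, -0.80358729,  0.04799037],
       [ 0.03934642,  0.80263809, -0.59516717,  1.27266608],
       [ 0.        ,  0.        ,  0.        ,  1.        ]])}
{'t': 0.1, 'q': array([ 1.12651301e+00,  5.28389439e-01,  1.43377132e+00,  1.45184589e-05,
        1.18139582e+00, -1.78484039e-01]), 'qd': array([ 0.00094467, -0.00182112, -0.00146037,  0.000916  , -0.00202786,
        0.00014964]), 'tau': array([-4.20668044e-06, -4.43299985e+01, -1.78585374e+01, -1.91330923e-04,
        3.84925937e-03, -1.12081659e-05]), 'tcp_pos': array([0.16383151, 0.60242985, 0.20422245]), 'tool_rot': array([ 1.32511438e-01,  9.91180990e-01, -9.32681670e-04, -3.07239383e-04]), 'force': array([0.17504188, 0.51040224, 0.22999086]), 'ft_torque': array([0.05544515, 0.013206  , 0.03292578]), 'gripper_force': 0.0, 'finger_gap': 0.9980173759526602}
0.0187
```

View pics/scene0.png

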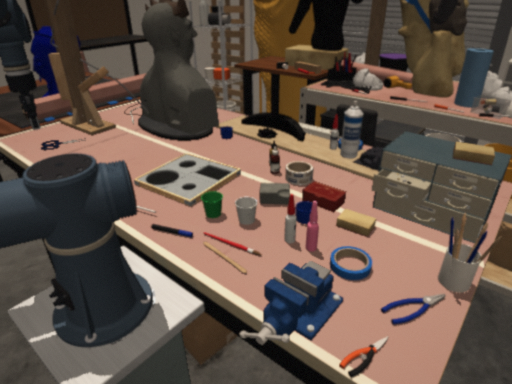

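View pics/side0.png

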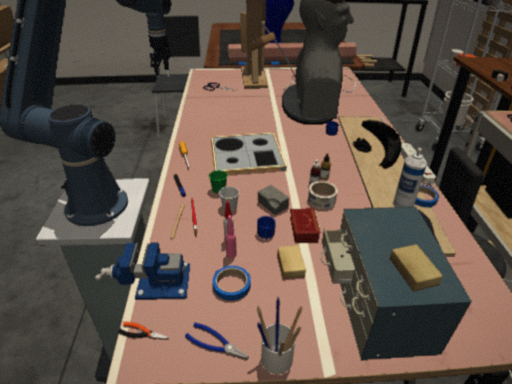

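Scene view: the tray is at (187,178). The candidates are:
- **Sponge:** tan loose one at (357,222). The one at (473,152) on the cabinet is stores.
- **Tape:** blue narrow roll at (351,263). A wide white roll is at (299,172).
- **Cup:** white at (246,211). Green at (213,205) and blue cap at (305,211) are look-alikes.
- **Bottle:** white with red cap at (290,222). The pink one is at (312,228).

In the side view the same things are at sponge (291,262), tape (231,283), cup (229,200) and bottle (228,212, partly behind pink).

```bash
cat > h.py <<'E'
import numpy as np,cv2
from station import sensors,cams,manip
def ray(m,px):
    K=np.array([[m['fx'],0,m['cx']],[0,m['fy'],m['cy']],[0,0,1]])
    p=cv2.undistortPoints(np.array(px,float).reshape(-1,1,2),K,np.array(m['distortion'])).reshape(-1,2)
    R=m['extrinsics'][:3,:3];t=m['extrinsics'][:3,3]
    return -R.T@t,np.c_[p,np.ones(len(p))]@R
def plane(m,px,z):
    c,d=ray(m,px); return c+d*((z-c[2])/d[:,2])[:,None]
def project(m,P):
    K=np.array([[m['fx'],0,m['cx']],[0,m['fy'],m['cy']],[0,0,1]])
    E=m['extrinsics'];return cv2.projectPoints(np.array(P,float).reshape(-1,3),cv2.Rodrigues(E[:3,:3])[0],E[:3,3],K,np.array(m['distortion']))[0].reshape(-1,2)
def wrist(name):
    m=cams.camera_model('wrist');im=cams.snapshot('wrist')
    cv2.imwrite(f'pics/{name}.png',im[:,:,::-1]);np.savez(f'pics/{name}.npz',im=im,**{k:m[k] for k in m})
    return m,im
def load(name):
    d=np.load(f'pics/{name}.npz');return {k:d[k] for k in d},d['im']
E
python3 - <<'E'
from h import *
S=cams.camera_model('scene');D=cams.camera_model('side')
sc=dict(sponge=[(357,217)],tape=[(351,261)],cuprim=[(246,203)],bottop=[(291,197)],tray=[(187,178)],clay=[(275,190)],cap=[(304,205)],pink=[(315,203)],green=[(212,196)])
sd=dict(sponge=[(291,257)],tape=[(231,279)],cuprim=[(229,193)],bottop=[(227,204)],tray=[(248,152)],clay=[(272,195)],cap=[(266,221)],pink=[(230,223)],green=[(218,175)])
z=dict(sponge=.028,tape=.024,cuprim=.062,bottop=.147,tray=.02,clay=.049,cap=.046,pink=.147,green=.062)
for k in sc: print(k,plane(S,sc[k],z[k])[0].round(3),plane(D,sd[k],z[k])[0].round(3))
m,im=wrist('w0');print(np.linalg.inv(m['extrinsics']).round(3),m['fx'],m['distortion'])
for n in("scene","side"):
    im=cv2.imread(f'pics/{n}0.png')
    c=im[140:300,180:390] if n=='scene' else im[120:310,190:330]
    cv2.imwrite(f'pics/{n}c.png',cv2.resize(c,None,fx=3.5 if n=='scene' else 3,fy=3.5 if n=='scene' else 3,interpolation=2))
E
```

```text
sponge [ 0.624 -0.292  0.028] [ 0.621 -0.287  0.028]
tape [ 0.447 -0.362  0.024] [ 0.456 -0.355  0.024]
cuprim [ 0.444 -0.032  0.062] [ 0.45  -0.031  0.062]
bottop [ 0.433 -0.192  0.147] [ 0.448 -0.195  0.147]
tray [0.491 0.284 0.02 ] [0.521 0.296 0.02 ]
clay [ 0.574 -0.039  0.049] [ 0.589 -0.03   0.049]
cap [ 0.56  -0.154  0.046] [ 0.561 -0.154  0.046]
pink [ 0.445 -0.253  0.147] [ 0.457 -0.274  0.147]
green [0.411 0.073 0.062] [0.411 0.074 0.062]
[[ 0.262  0.927  0.269  0.096]
 [ 0.965 -0.251 -0.075  0.621]
 [-0.002  0.28  -0.96   0.373]
 [ 0.     0.     0.     1.   ]] 326.55974634532964 [-0.09364404  0.          0.          0.          0.        ]
```

View pics/w0.png

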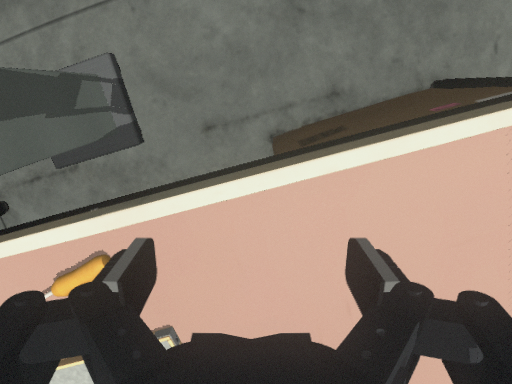

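View pics/scenec.png

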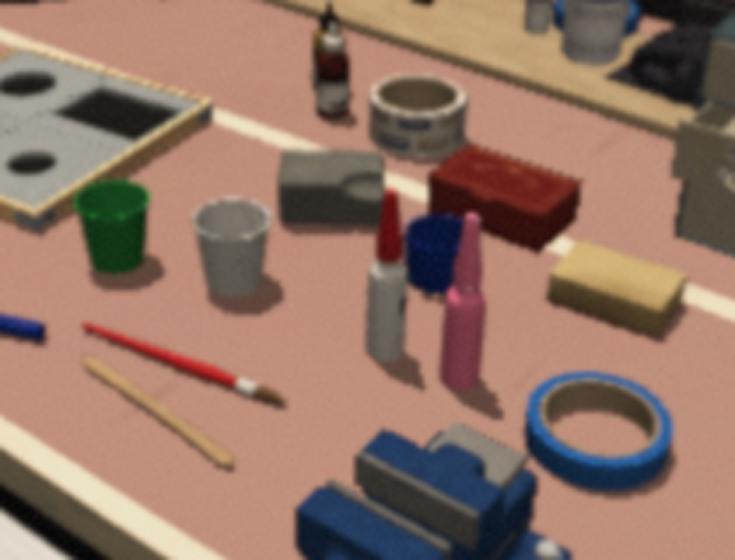

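The wrist view only shows the bench edge. The scene crop confirms the choice: cup white at crop (232,245), bottle white with red cap at (388,275), tan sponge at (617,288), blue tape at (600,430). I'm moving over the tray to measure its pockets.

Call:
move_arm(targets=[{"dx":0.67,"dy":-0.62,"dz":0.2,"rz":0.05},{"dx":0.67,"dy":-0.62,"dz":0.2,"rz":0.05},{"dx":0.67,"dy":-0.62,"dz":0.2,"rz":0.05},{"dx":0.67,"dy":-0.62,"dz":0.2,"rz":0.05},{"dx":0.67,"dy":-0.62,"dz":0.2,"rz":0.05},{"dx":0.67,"dy":-0.62,"dz":0.2,"rz":0.05},{"dx":0.67,"dy":-0.62,"dz":0.2,"rz":0.05},{"dx":0.67,"dy":-0.62,"dz":0.2,"rz":0.05},{"dx":0.67,"dy":-0.62,"dz":0.2,"rz":0.05},{"dx":0.67,"dy":-0.62,"dz":0.2,"rz":0.05}])

```text
schema error: expected keys dx, dy, dz, rx, ry, rz
```

Call:
move_arm(targets=[{"dx":0.75,"dy":-0.62,"dz":0.3},{"dx":0.75,"dy":-0.62,"dz":0.3},{"dx":0.75,"dy":-0.62,"dz":0.3},{"dx":0.75,"dy":-0.62,"dz":0.3},{"dx":0.75,"dy":-0.62,"dz":0.3},{"dx":0.75,"dy":-0.62,"dz":0.3},{"dx":0.75,"dy":-0.62,"dz":0.3},{"dx":0.75,"dy":-0.62,"dz":0.3},{"dx":0.5,"dy":-0.4,"dz":0.2},{}])

```text
schema error: expected keys dx, dy, dz, rx, ry, rz
```

```bash
python3 -c "
from h import *
wrist('w1');s=sensors.sense();print(s['t'],s['tcp_pos'],s['tool_rot'],s['q'])"
```

```text
0.2 [0.16396278 0.60260465 0.20448527] [ 1.32529778e-01  9.91178777e-01 -6.68403241e-04 -2.06527689e-04] [ 1.12645807e+00  5.28141551e-01  1.43342399e+00 -1.77494630e-05
  1.18142618e+00 -1.78489759e-01]
```

View pics/w1.png

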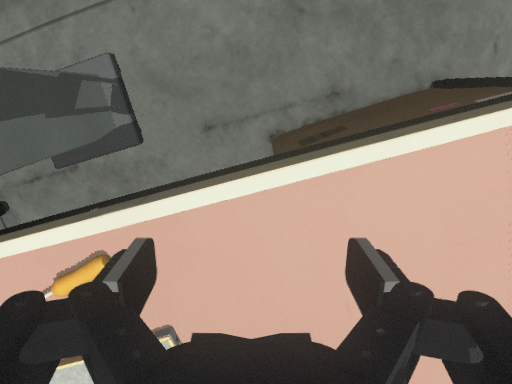

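The move was refused because every row needs all six keys. The view is unchanged, so I'm repeating the move with them filled in.

Call:
move_arm(targets=[{"dx":0.67,"dy":-0.62,"dz":0.2,"rx":0,"ry":0,"rz":0.05},{"dx":0.67,"dy":-0.62,"dz":0.2,"rx":0,"ry":0,"rz":0.05},{"dx":0.67,"dy":-0.62,"dz":0.2,"rx":0,"ry":0,"rz":0.05},{"dx":0.67,"dy":-0.62,"dz":0.2,"rx":0,"ry":0,"rz":0.05},{"dx":0.67,"dy":-0.62,"dz":0.2,"rx":0,"ry":0,"rz":0.05},{"dx":0.67,"dy":-0.62,"dz":0.2,"rx":0,"ry":0,"rz":0.05},{"dx":0.67,"dy":-0.62,"dz":0.2,"rx":0,"ry":0,"rz":0.05},{"dx":0.67,"dy":-0.62,"dz":0.2,"rx":0,"ry":0,"rz":0.05},{"dx":0.67,"dy":-0.62,"dz":0.2,"rx":0,"ry":0,"rz":0.05},{"dx":0.67,"dy":-0.62,"dz":0.2,"rx":0,"ry":0,"rz":0.05}])

```text
t: 1.45
tcp_pos: [0.332, 0.4474, 0.2551]
tool_rot: [0.002, 1.0, -0.0, -0.0]
force: [-0.3, 0.5, -0.3]
finger_gap: 1.001
gripper_force: 0.0
```

Call:
move_arm(targets=[{"dx":0.75,"dy":-0.62,"dz":0.3,"rx":0,"ry":0,"rz":0},{"dx":0.75,"dy":-0.62,"dz":0.3,"rx":0,"ry":0,"rz":0},{"dx":0.75,"dy":-0.62,"dz":0.3,"rx":0,"ry":0,"rz":0},{"dx":0.75,"dy":-0.62,"dz":0.3,"rx":0,"ry":0,"rz":0},{"dx":0.75,"dy":-0.62,"dz":0.3,"rx":0,"ry":0,"rz":0},{"dx":0.75,"dy":-0.62,"dz":0.3,"rx":0,"ry":0,"rz":0},{"dx":0.75,"dy":-0.62,"dz":0.3,"rx":0,"ry":0,"rz":0},{"dx":0.75,"dy":-0.62,"dz":0.3,"rx":0,"ry":0,"rz":0},{"dx":0.5,"dy":-0.4,"dz":0.2,"rx":0,"ry":0,"rz":0},{"dx":0,"dy":0,"dz":0,"rx":0,"ry":0,"rz":0}])

```text
t: 2.7
tcp_pos: [0.4948, 0.3136, 0.3202]
tool_rot: [0.003, 1.0, 0.0, 0.0]
force: [-0.1, 0.2, 0.1]
finger_gap: 1.001
gripper_force: 0.0
```

```bash
python3 -c "
from h import *
wrist('w2');s=sensors.sense();print(s['t'],s['tcp_pos'],s['tool_rot'],s['q'])"
```

```text
2.75 [0.49391766 0.31400777 0.31984539] [ 2.34452901e-03  9.99997142e-01  1.25437005e-04 -4.51617570e-04] [ 3.75165925e-01  3.63789413e-01  1.38314911e+00  5.74969218e-04
  1.39540132e+00 -1.19104188e+00]
```

View pics/w2.png

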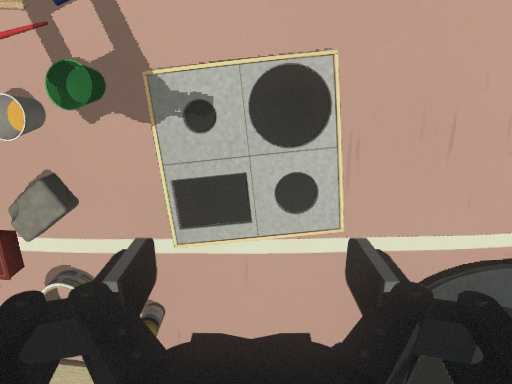

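Wrist view of the tray: bottle pocket (199,116), roll pocket (290,105), sponge pocket (211,200), cup pocket (297,193). The tray is slightly yawed.

Run:
```python
from h import *
m,im=load('w2')
g=im.max(2)
print('vals',g[116,199],g[105,290],g[200,211],g[193,297],g[90,165],g[150,200])
mask=(g<50).astype(np.uint8);mask[:45]=0;mask[235:]=0;mask[:,:150]=0;mask[:,345:]=0
cs,_=cv2.findContours(mask,cv2.RETR_EXTERNAL,cv2.CHAIN_APPROX_NONE)
for c in cs:
    if cv2.contourArea(c)<300: continue
    for z in(.012,.02):
        P=plane(m,c.reshape(-1,2)+0.0,z)[:,:2].astype(np.float32)
        r=cv2.minAreaRect(P);print(z,c.mean(0).round(),np.round(r[0],4),np.round(r[1],4),round(r[2],1),P.mean(0).round(4))
q=plane(m,[(146,73),(338,51),(343,231),(175,246)],.022)
print(q.round(4),q.mean(0).round(4))
for i in range(4):
    d=q[(i+1)%4]-q[i];print(np.linalg.norm(d),np.degrees(np.arctan2(d[1],d[0])))
```

```text
vals 57 51 57 61 108 169
[[0.3993 0.1696 0.022 ]
 [0.3721 0.4329 0.022 ]
 [0.6372 0.4578 0.022 ]
 [0.6616 0.1925 0.022 ]] [0.5175 0.3132 0.022 ]
0.26471872509273 95.90169824478598
0.26627208570612587 5.3652143054393315
0.26642630698680475 -84.74419087968425
0.2632903257938788 -175.00880241603468
```

Run:
```python
from h import *
m,im=load('w2')
g=im.max(2)
mask=(g<82).astype(np.uint8);mask[:45]=0;mask[235:]=0;mask[:,:150]=0;mask[:,345:]=0
cs,_=cv2.findContours(mask,cv2.RETR_EXTERNAL,cv2.CHAIN_APPROX_NONE)
for c in cs:
    if cv2.contourArea(c)<300: continue
    for z in(.012,.02):
        P=plane(m,c.reshape(-1,2)+0.0,z)[:,:2].astype(np.float32)
        r=cv2.minAreaRect(P);print(z,c.mean(0).round(),np.round(r[0],4),np.round(r[1],4),round(r[2],1))
a=np.radians(5.3);R=np.array([[np.cos(a),-np.sin(a)],[np.sin(a),np.cos(a)]])
for n,s in dict(bottle=(-1,-1),roll=(-1,1),sponge=(1,-1),cup=(1,1)).items(): print(n,np.array([.5175,.3132])+R@(np.array(s)*.0645))
# tall-object look ahead: sponge, etc
```

```text
0.012 [[296. 193.]] [0.577  0.3822] [0.0637 0.0629] 89.8
0.02 [[296. 193.]] [0.5745 0.3811] [0.0626 0.0618] 89.8
0.012 [[212. 201.]] [0.5901 0.2531] [0.0797 0.1141] 5.7
0.02 [[212. 201.]] [0.5873 0.2541] [0.0784 0.1122] 5.7
0.012 [[199. 115.]] [0.4593 0.2406] [0.0473 0.0451] 24.3
0.02 [[199. 115.]] [0.4587 0.2418] [0.0465 0.0443] 24.3
0.012 [[290. 104.]] [0.4468 0.3698] [0.1156 0.1167] 0.2
0.02 [[290. 104.]] [0.4464 0.3688] [0.1136 0.1148] 0.2
bottle [0.45923366 0.24301785]
roll [0.44731785 0.37146634]
sponge [0.58768215 0.25493366]
cup [0.57576634 0.38338215]
```

Call:
move_arm(targets=[{"dx":0,"dy":-1,"dz":0,"rx":0,"ry":0,"rz":0},{"dx":0,"dy":-1,"dz":0,"rx":0,"ry":0,"rz":0},{"dx":0,"dy":-1,"dz":0,"rx":0,"ry":0,"rz":0},{"dx":0,"dy":-1,"dz":0,"rx":0,"ry":0,"rz":0},{"dx":0,"dy":-1,"dz":0,"rx":0,"ry":0,"rz":0},{"dx":0,"dy":-1,"dz":0,"rx":0,"ry":0,"rz":0},{"dx":0,"dy":-1,"dz":0,"rx":0,"ry":0,"rz":0},{"dx":0,"dy":-1,"dz":0,"rx":0,"ry":0,"rz":0},{"dx":0,"dy":-1,"dz":0,"rx":0,"ry":0,"rz":0},{"dx":0,"dy":-1,"dz":0,"rx":0,"ry":0,"rz":0}])

```text
t: 4.0
tcp_pos: [0.4932, 0.0644, 0.3197]
tool_rot: [0.001, 1.0, 0.0, -0.001]
force: [0.1, 0.5, 0.5]
finger_gap: 0.995
gripper_force: 0.0
```

Call:
move_arm(targets=[{"dx":0.3,"dy":-1,"dz":0,"rx":0,"ry":0,"rz":0},{"dx":0.3,"dy":-1,"dz":0,"rx":0,"ry":0,"rz":0},{"dx":0.3,"dy":-1,"dz":0,"rx":0,"ry":0,"rz":0},{"dx":0.3,"dy":-1,"dz":0,"rx":0,"ry":0,"rz":0},{"dx":0.3,"dy":-1,"dz":0,"rx":0,"ry":0,"rz":0},{"dx":0.3,"dy":-1,"dz":0,"rx":0,"ry":0,"rz":0},{"dx":0.3,"dy":-1,"dz":0,"rx":0,"ry":0,"rz":0},{"dx":0.3,"dy":-1,"dz":0,"rx":0,"ry":0,"rz":0},{"dx":0.3,"dy":-1,"dz":0,"rx":0,"ry":0,"rz":0},{"dx":0,"dy":-0.8,"dz":0,"rx":0,"ry":0,"rz":0}])

```text
t: 5.25
tcp_pos: [0.5621, -0.1822, 0.3199]
tool_rot: [0.002, 1.0, 0.0, -0.0]
force: [0.0, 0.0, -0.2]
finger_gap: 0.997
gripper_force: 0.0
```

```bash
python3 -c "
from h import *
wrist('w3');s=sensors.sense();print(s['t'],s['tcp_pos'],s['tool_rot'],s['q'])"
```

```text
5.3 [ 0.56187925 -0.18487059  0.31977721] [ 2.93622185e-03  9.99995074e-01 -1.10492090e-03 -9.53397889e-05] [-5.05512218e-01  3.72990801e-01  1.36881390e+00 -2.05877573e-03
  1.39889096e+00 -2.07008482e+00]
```

View pics/w3.png

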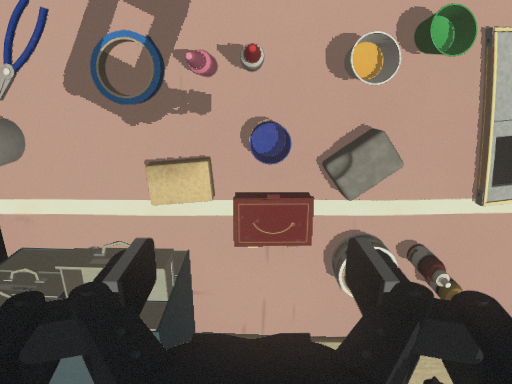

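Wrist view: tape (127,67), pink bottle (201,62), glue bottle with red top (253,50), cup (375,59), green cup (452,30), blue cap (270,142), clay (362,163), sponge (180,182), plus a red box and the cabinet at lower left.

Run:
```python
from h import *
m,im=load('w3')
h=cv2.cvtColor(im,cv2.COLOR_RGB2HSV).astype(int);H,S,V=h[...,0],h[...,1],h[...,2]
def big(mask,box):
    x0,y0,x1,y1=box;k=np.zeros(mask.shape,np.uint8);k[y0:y1,x0:x1]=mask[y0:y1,x0:x1]
    k=cv2.morphologyEx(k,cv2.MORPH_OPEN,np.ones((3,3),np.uint8))
    cs,_=cv2.findContours(k,cv2.RETR_EXTERNAL,cv2.CHAIN_APPROX_NONE);return max(cs,key=cv2.contourArea).reshape(-1,2)
print('hsv sponge',h[182,180],'bench',h[120,220],'tape',h[38,128],'cup rim',h[35,376],'bot',h[66,253],'red',h[48,253], 'white line',h[208,120])
c=big((H>=14)&(H<=30)&(S>70),(135,145,225,215))
print('sponge px',c.min(0),c.max(0))
for z in(.014,.028):
    P=plane(m,c,z)[:,:2].astype(np.float32);print('sponge',z,cv2.minAreaRect(P))
c=big((H>95)&(H<125)&(S>90),(80,20,170,110))
for z in(.012,.024):
    P=plane(m,c,z)[:,:2].astype(np.float32);print('tape',z,cv2.minAreaRect(P),cv2.minEnclosingCircle(P))
c=big(((H<7)|(H>172))&(S>150),(235,35,275,75));print('red',c.min(0),c.max(0),c.mean(0))
for z in (.147,.1):print(z,plane(m,[c.mean(0)],z))
c=big((S<70)&(V>100),(235,35,275,80));print('white',c.min(0),c.max(0));P=plane(m,c,.088)[:,:2].astype(np.float32);print(cv2.minEnclosingCircle(P))
c=big((S<60)&(V>80)|((H>8)&(H<25)&(S>180)),(340,25,410,90));print('cup',c.min(0),c.max(0))
P=plane(m,c,.062)[:,:2].astype(np.float32);print(cv2.minEnclosingCircle(P),cv2.minAreaRect(P))
```

```text
hsv sponge [ 20  92 199] bench [  8  73 185] tape [ 18  72 184] cup rim [ 16  29 115] bot [ 24  25 164] red [  0 169 202] white line [ 32  30 222]
sponge px [145 158] [213 204]
sponge 0.014 ((0.6247589588165283, -0.29064705967903137), (0.06729535758495331, 0.10052208602428436), 4.298433780670166)
sponge 0.028 ((0.6208300590515137, -0.28745174407958984), (0.06530971080064774, 0.09755601733922958), 4.298405170440674)
tape 0.012 ((0.457295298576355, -0.35724568367004395), (0.10523252189159393, 0.099821537733078), 88.69036102294922) ((0.45737358927726746, -0.3573136031627655), 0.0531737320125103)
tape 0.024 ((0.45815935730934143, -0.35284116864204407), (0.1025824025273323, 0.09730730950832367), 88.69181060791016) ((0.4582357406616211, -0.3529071807861328), 0.05183695629239082)
red [249  44] [257  52] [253.08  48.2 ]
0.147 [[ 0.45106086 -0.1796299   0.147     ]]
0.1 [[ 0.44548013 -0.17925453  0.1       ]]
white [241  48] [264  68]
((0.45337802171707153, -0.17932549118995667), 0.014263431541621685)
cup [357  31] [401  84]
((0.45057353377342224, -0.024717075750231743), 0.03298398107290268) ((0.4492526948451996, -0.018674716353416443), (0.06557324528694153, 0.052696168422698975), 14.123552322387695)
```

Run:
```python
from h import *
D=cams.camera_model('side');S=cams.camera_model('scene')
def tri(a,b):
    c1,d1=ray(D,[a]);c2,d2=ray(S,[b]);d1=d1[0];d2=d2[0]
    t=np.linalg.lstsq(np.c_[d1,-d2],c2-c1,rcond=None)[0];p=c1+t[0]*d1;q=c2+t[1]*d2;return ((p+q)/2).round(3),np.linalg.norm(p-q).round(3)
print('cab top left-front',tri((344,211),(389,135)))
print('drawer corner',tri((328,232),(414,172)), plane(D,[(328,232)],.08),plane(D,[(352,277)],.08))
print('bust/others', plane(D,[(150,275)],.06))
m,_=load('w3');print(plane(m,[(190,250)],.1),plane(m,[(190,250)],.16),plane(m,[(118,243)],.08))
```

```text
cab top left-front (array([ 0.735, -0.313,  0.231]), np.float64(0.032))
drawer corner (array([ 0.68 , -0.393,  0.196]), np.float64(0.03)) [[ 0.72648029 -0.24676427  0.08      ]] [[ 0.75356856 -0.4104826   0.08      ]]
bust/others [[ 0.25250442 -0.36628208  0.06      ]]
[[ 0.69482388 -0.26322574  0.1       ]] [[ 0.66343643 -0.25073536  0.16      ]] [[ 0.69528682 -0.36886382  0.08      ]]
```

Call:
move_arm(targets=[{"dx":0.23,"dy":-0.41,"dz":-0.5,"rx":0,"ry":0,"rz":-0.287},{"dx":0.23,"dy":-0.41,"dz":-0.5,"rx":0,"ry":0,"rz":-0.287},{"dx":0.23,"dy":-0.41,"dz":-0.5,"rx":0,"ry":0,"rz":-0.287},{"dx":0.23,"dy":-0.41,"dz":-0.5,"rx":0,"ry":0,"rz":-0.287},{"dx":0.23,"dy":-0.41,"dz":-0.5,"rx":0,"ry":0,"rz":-0.287},{"dx":0.23,"dy":-0.41,"dz":-0.5,"rx":0,"ry":0,"rz":-0.287},{"dx":0.23,"dy":-0.41,"dz":-0.5,"rx":0,"ry":0,"rz":-0.287},{"dx":0.23,"dy":-0.41,"dz":-0.5,"rx":0,"ry":0,"rz":-0.287},{"dx":0.23,"dy":-0.4,"dz":-0.5,"rx":0,"ry":0,"rz":-0.287},{"dx":0.23,"dy":-0.2,"dz":-0.5,"rx":0,"ry":0,"rz":-0.287}])

```text
t: 6.55
tcp_pos: [0.619, -0.2783, 0.1947]
tool_rot: [0.686, 0.728, 0.0, -0.0]
force: [-0.8, -0.1, 0.2]
finger_gap: 0.999
gripper_force: 0.0
```

Run:
```python
from h import *
m,im=wrist('w4');s=sensors.sense();print(s['t'],s['tcp_pos'],s['tool_rot'],s['q'])
print('w3 sponge centre expected px',project(m,[.622,-.288,.028]))
```

```text
6.6 [ 0.61881935 -0.27835378  0.19262261] [ 6.87253520e-01  7.26416451e-01 -1.26574187e-04 -1.31256782e-03] [-5.87118853e-01  6.15412867e-01  1.29721421e+00  2.08014019e-04
  1.23159559e+00 -6.42580201e-01]
w3 sponge centre expected px [[252.24693076 169.18811523]]
```

View pics/w4.png

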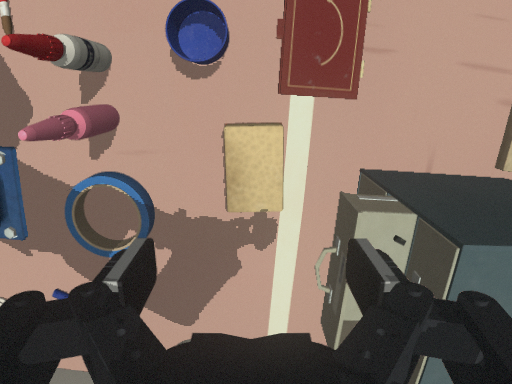

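The wrist view shows the sponge centred at (254,168), red box above it, and the cabinet's open drawer with a handle at (320,272). I'm refining the sponge pose and the drawer clearance.

Run:
```python
from h import *
m,im=load('w4');m3,_=load('w3')
h=cv2.cvtColor(im,cv2.COLOR_RGB2HSV).astype(int);H,S,V=h[...,0],h[...,1],h[...,2]
k=((H>=14)&(H<=30)&(S>70)).astype(np.uint8);k[:115]=0;k[220:]=0;k[:,:215]=0;k[:,290:]=0
k=cv2.morphologyEx(k,cv2.MORPH_OPEN,np.ones((3,3),np.uint8))
c=max(cv2.findContours(k,0,1)[0],key=cv2.contourArea).reshape(-1,2)
print(cv2.minAreaRect(plane(m,c,.028)[:,:2].astype(np.float32)))
def tri(a,b):
    c1,d1=ray(m,[a]);c2,d2=ray(m3,[b]);d1=d1[0];d2=d2[0]
    t=np.linalg.lstsq(np.c_[d1,-d2],c2-c1,rcond=None)[0];p=c1+t[0]*d1;q=c2+t[1]*d2;return ((p+q)/2).round(3),np.linalg.norm(p-q).round(3)
print('handle',tri((318,272),(118,243)));print('corner',tri((346,194),(190,250)),tri((360,170),(190,250)))
for z in(.05,.1,.15): print(z,plane(m,[(318,272),(345,194),(360,170)],z).round(3).tolist())
```

```text
((0.6237794160842896, -0.28783005475997925), (0.06140280142426491, 0.0967312678694725), 4.532602787017822)
handle (array([ 0.685, -0.36 ,  0.104]), np.float64(0.004))
corner (array([ 0.685, -0.267,  0.131]), np.float64(0.023)) (array([ 0.745, -0.285,  0.005]), np.float64(0.004))
0.05 [[0.701, -0.394, 0.05], [0.717, -0.303, 0.05], [0.729, -0.277, 0.05]]
0.1 [[0.687, -0.364, 0.1], [0.701, -0.288, 0.1], [0.711, -0.266, 0.1]]
0.15 [[0.673, -0.334, 0.15], [0.685, -0.273, 0.15], [0.693, -0.255, 0.15]]
```

Call:
move_arm(claw=92, newtons=40, targets=[{"dx":0.1,"dy":-0.19,"dz":-0.6,"rx":0,"ry":0,"rz":0.04},{"dx":0.1,"dy":-0.19,"dz":-0.9,"rx":0,"ry":0,"rz":0},{"dx":0,"dy":0,"dz":-1,"rx":0,"ry":0,"rz":0},{"dx":0,"dy":0,"dz":-1,"rx":0,"ry":0,"rz":0},{"dx":0,"dy":0,"dz":-1,"rx":0,"ry":0,"rz":0},{"dx":0,"dy":0,"dz":-0.8,"rx":0,"ry":0,"rz":0},{"dx":0,"dy":0,"dz":-0.6,"rx":0,"ry":0,"rz":0},{"dx":0,"dy":0,"dz":-0.2,"rx":0,"ry":0,"rz":0},{"dx":0,"dy":0,"dz":0,"rx":0,"ry":0,"rz":0},{"dx":0,"dy":0,"dz":0,"rx":0,"ry":0,"rz":0}])

```text
t: 7.85
tcp_pos: [0.6248, -0.2879, 0.0436]
tool_rot: [0.676, 0.737, 0.0, 0.001]
force: [0.1, 0.6, 1.0]
finger_gap: 0.917
gripper_force: 0.0
```

Call:
move_arm(targets=[{"dx":0,"dy":0,"dz":-0.6,"rx":0,"ry":0,"rz":0},{"dx":0,"dy":0,"dz":-0.6,"rx":0,"ry":0,"rz":0},{"dx":0,"dy":0,"dz":-0.4,"rx":0,"ry":0,"rz":0},{"dx":0,"dy":0,"dz":0,"rx":0,"ry":0,"rz":0},{"dx":0,"dy":0,"dz":0,"rx":0,"ry":0,"rz":0},{"dx":0,"dy":0,"dz":0,"rx":0,"ry":0,"rz":0},{"dx":0,"dy":0,"dz":0,"rx":0,"ry":0,"rz":0},{"dx":0,"dy":0,"dz":0,"rx":0,"ry":0,"rz":0},{"dx":0,"dy":0,"dz":0,"rx":0,"ry":0,"rz":0},{"dx":0,"dy":0,"dz":0,"rx":0,"ry":0,"rz":0}])

```text
t: 9.1
tcp_pos: [0.6241, -0.2875, 0.0027]
tool_rot: [0.676, 0.737, 0.0, 0.0]
force: [-0.1, -0.1, 0.7]
finger_gap: 0.92
gripper_force: 0.0
```

Call:
move_arm(claw=55, newtons=40, targets=[{"dx":0,"dy":0,"dz":0,"rx":0,"ry":0,"rz":0},{"dx":0,"dy":0,"dz":0,"rx":0,"ry":0,"rz":0},{"dx":0,"dy":0,"dz":0,"rx":0,"ry":0,"rz":0},{"dx":0,"dy":0,"dz":0,"rx":0,"ry":0,"rz":0},{"dx":0,"dy":0,"dz":0,"rx":0,"ry":0,"rz":0},{"dx":0,"dy":0,"dz":0,"rx":0,"ry":0,"rz":0},{"dx":0,"dy":0,"dz":0,"rx":0,"ry":0,"rz":0},{"dx":0,"dy":0,"dz":0.2,"rx":0,"ry":0,"rz":0},{"dx":0,"dy":0,"dz":0.4,"rx":0,"ry":0,"rz":0},{"dx":0,"dy":0,"dz":0.4,"rx":0,"ry":0,"rz":0}])

```text
t: 10.35
tcp_pos: [0.6244, -0.2876, 0.0286]
tool_rot: [0.676, 0.737, 0.0, 0.0]
force: [-0.5, -0.4, -0.1]
finger_gap: 0.55
gripper_force: 0.0
```

```bash
python3 -c "
from h import *
m,im=wrist('w5');print(project(m,[[.6238,-.2878,.028],[.6238,-.2878,.054]]))"
```

```text
[[248.37590833 221.5897922 ]
 [248.08017724 242.43734319]]
```

View pics/w5.png

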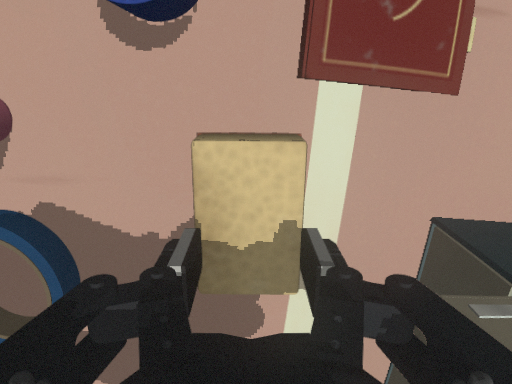

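The sponge is still on the bench, centred near (249,218), and the fingers shut above it. I'm opening, going down slightly deeper, and closing without lifting so I can check the force.

Call:
move_arm(claw=92, newtons=50, targets=[{"dx":0,"dy":0,"dz":0.2,"rx":0,"ry":0,"rz":0},{"dx":0,"dy":0,"dz":0,"rx":0,"ry":0,"rz":0},{"dx":0,"dy":0,"dz":0,"rx":0,"ry":0,"rz":0},{"dx":0,"dy":0,"dz":0,"rx":0,"ry":0,"rz":0},{"dx":0,"dy":0,"dz":-0.4,"rx":0,"ry":0,"rz":0},{"dx":0,"dy":0,"dz":-0.5,"rx":0,"ry":0,"rz":0},{"dx":0,"dy":0,"dz":-0.4,"rx":0,"ry":0,"rz":0},{"dx":0,"dy":0,"dz":-0.1,"rx":0,"ry":0,"rz":0},{"dx":0,"dy":0,"dz":0,"rx":0,"ry":0,"rz":0},{"dx":0,"dy":0,"dz":0,"rx":0,"ry":0,"rz":0}])

```text
t: 11.65
tcp_pos: [0.6245, -0.2877, -0.002]
tool_rot: [0.676, 0.737, 0.0, 0.0]
force: [0.3, -0.7, -0.3]
finger_gap: 0.916
gripper_force: 0.0
```

Call:
move_arm(claw=40, newtons=50, targets=[{"dx":0,"dy":0,"dz":0,"rx":0,"ry":0,"rz":0},{"dx":0,"dy":0,"dz":0,"rx":0,"ry":0,"rz":0},{"dx":0,"dy":0,"dz":0,"rx":0,"ry":0,"rz":0},{"dx":0,"dy":0,"dz":0,"rx":0,"ry":0,"rz":0},{"dx":0,"dy":0,"dz":0,"rx":0,"ry":0,"rz":0},{"dx":0,"dy":0,"dz":0,"rx":0,"ry":0,"rz":0},{"dx":0,"dy":0,"dz":0,"rx":0,"ry":0,"rz":0},{"dx":0,"dy":0,"dz":0,"rx":0,"ry":0,"rz":0},{"dx":0,"dy":0,"dz":0,"rx":0,"ry":0,"rz":0},{"dx":0,"dy":0,"dz":0,"rx":0,"ry":0,"rz":0}])

```text
t: 12.9
tcp_pos: [0.6247, -0.2886, 0.001]
tool_rot: [0.676, 0.737, -0.0, 0.001]
force: [-2.6, 0.4, 12.8]
finger_gap: 0.396
gripper_force: 6.5
```

```bash
python3 -c "
from h import *
m,im=wrist('w6');s=sensors.sense();print(s['force'],s['gripper_force'],s['finger_gap'])"
```

```text
[-3.25968228 -0.50237468 12.5724942 ] 6.479037303469113 0.401061396674643
```

View pics/w6.png

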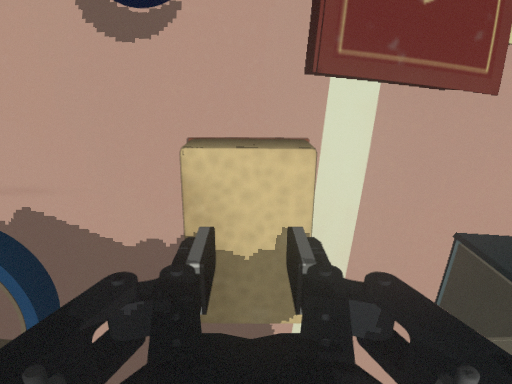

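The fingers are sitting on the sponge's top face, with pad tips near (210,230) and (293,230). I'm checking where the tips really are relative to the TCP.

```bash
python3 - <<'E'
from h import *
for n,t in(('w6',(.6247,-.2886,.001)),('w5',(.6244,-.2876,.0286)),('w4',(.6188,-.2784,.1926))):
    m,_=load(n);t=np.array(t);a=np.radians(4.9);y=np.array([np.cos(a),np.sin(a),0])
    for half in(.017,.0234,.0425):
        print(n,half,[project(m,[t-y*half+[0,0,b],t+y*half+[0,0,b]]).round().tolist() for b in(0,.013,.03)])
E
grep -rn "" /dev/null; ls .
```

```text
w6 0.017 [[[219.0, 222.0], [280.0, 222.0]], [[217.0, 232.0], [282.0, 232.0]], [[213.0, 247.0], [285.0, 247.0]]]
w6 0.0234 [[[207.0, 222.0], [291.0, 222.0]], [[204.0, 231.0], [294.0, 231.0]], [[200.0, 247.0], [299.0, 247.0]]]
w6 0.0425 [[[173.0, 222.0], [325.0, 222.0]], [[168.0, 231.0], [331.0, 231.0]], [[159.0, 246.0], [339.0, 246.0]]]
w5 0.017 [[[219.0, 222.0], [280.0, 222.0]], [[217.0, 231.0], [282.0, 231.0]], [[213.0, 246.0], [285.0, 246.0]]]
w5 0.0234 [[[208.0, 222.0], [291.0, 222.0]], [[204.0, 231.0], [294.0, 231.0]], [[200.0, 246.0], [299.0, 246.0]]]
w5 0.0425 [[[174.0, 222.0], [325.0, 222.0]], [[168.0, 231.0], [331.0, 231.0]], [[160.0, 246.0], [339.0, 246.0]]]
w4 0.017 [[[219.0, 221.0], [279.0, 220.0]], [[217.0, 231.0], [281.0, 229.0]], [[213.0, 246.0], [284.0, 244.0]]]
w4 0.0234 [[[208.0, 222.0], [291.0, 219.0]], [[205.0, 231.0], [293.0, 229.0]], [[200.0, 246.0], [298.0, 243.0]]]
w4 0.0425 [[[174.0, 222.0], [324.0, 219.0]], [[169.0, 232.0], [330.0, 228.0]], [[160.0, 246.0], [338.0, 242.0]]]
h.py
pics
```

The image and the contact force both put the real tips about 27 mm behind the reported TCP at this opening, and more when open. I'm descending further in guarded steps.

Call:
move_arm(claw=92, targets=[{"dx":0,"dy":0,"dz":0.4,"rx":0,"ry":0,"rz":0},{"dx":0,"dy":0,"dz":0.4,"rx":0,"ry":0,"rz":0},{"dx":0,"dy":0,"dz":0,"rx":0,"ry":0,"rz":0},{"dx":0,"dy":0,"dz":0,"rx":0,"ry":0,"rz":0},{"dx":0,"dy":0,"dz":-0.5,"rx":0,"ry":0,"rz":0},{"dx":0,"dy":0,"dz":-0.5,"rx":0,"ry":0,"rz":0},{"dx":0,"dy":0,"dz":-0.3,"rx":0,"ry":0,"rz":0},{"dx":0,"dy":0,"dz":-0.1,"rx":0,"ry":0,"rz":0},{"dx":0,"dy":0,"dz":0,"rx":0,"ry":0,"rz":0},{"dx":0,"dy":0,"dz":0,"rx":0,"ry":0,"rz":0}])

```text
t: 14.2
tcp_pos: [0.6245, -0.2877, -0.017]
tool_rot: [0.676, 0.737, 0.0, 0.0]
force: [-0.1, -0.8, -0.1]
finger_gap: 0.924
gripper_force: 0.0
```

Call:
move_arm(claw=50, newtons=50, targets=[{"dx":0,"dy":0,"dz":-0.1,"rx":0,"ry":0,"rz":0},{"dx":0,"dy":0,"dz":0,"rx":0,"ry":0,"rz":0},{"dx":0,"dy":0,"dz":0,"rx":0,"ry":0,"rz":0},{"dx":0,"dy":0,"dz":0,"rx":0,"ry":0,"rz":0},{"dx":0,"dy":0,"dz":0,"rx":0,"ry":0,"rz":0},{"dx":0,"dy":0,"dz":0,"rx":0,"ry":0,"rz":0},{"dx":0,"dy":0,"dz":0,"rx":0,"ry":0,"rz":0},{"dx":0,"dy":0,"dz":0,"rx":0,"ry":0,"rz":0},{"dx":0,"dy":0,"dz":0,"rx":0,"ry":0,"rz":0},{"dx":0,"dy":0,"dz":0,"rx":0,"ry":0,"rz":0}])

```text
t: 15.45
tcp_pos: [0.6247, -0.2878, -0.0192]
tool_rot: [0.676, 0.737, 0.0, 0.001]
force: [0.5, -0.8, 5.2]
finger_gap: 0.716
gripper_force: 56.0
```

Gripped: gap 0.716 is 61 mm, with 56 N. I'm lifting and carrying it to the tray.

Call:
move_arm(targets=[{"dx":0,"dy":0,"dz":0.6,"rx":0,"ry":0,"rz":0},{"dx":0,"dy":0,"dz":1,"rx":0,"ry":0,"rz":0},{"dx":0,"dy":0.4,"dz":1,"rx":0,"ry":0,"rz":0},{"dx":0,"dy":0.8,"dz":1,"rx":0,"ry":0,"rz":0},{"dx":0,"dy":1,"dz":0.8,"rx":0,"ry":0,"rz":0},{"dx":0,"dy":1,"dz":0.6,"rx":0,"ry":0,"rz":0},{"dx":0,"dy":1,"dz":0,"rx":0,"ry":0,"rz":0},{"dx":0,"dy":1,"dz":0,"rx":0,"ry":0,"rz":0},{"dx":0,"dy":1,"dz":0,"rx":0,"ry":0,"rz":0},{"dx":0,"dy":1,"dz":0,"rx":0,"ry":0,"rz":0}])

```text
t: 16.7
tcp_pos: [0.6237, -0.1055, 0.1044]
tool_rot: [0.676, 0.737, -0.0, -0.001]
force: [0.0, -0.0, -0.4]
finger_gap: 0.711
gripper_force: 55.4
```

Call:
move_arm(targets=[{"dx":-0.15,"dy":1,"dz":0,"rx":0,"ry":0,"rz":0.02},{"dx":-0.15,"dy":1,"dz":0,"rx":0,"ry":0,"rz":0},{"dx":-0.15,"dy":1,"dz":0,"rx":0,"ry":0,"rz":0},{"dx":-0.15,"dy":1,"dz":0,"rx":0,"ry":0,"rz":0},{"dx":-0.15,"dy":1,"dz":0,"rx":0,"ry":0,"rz":0},{"dx":-0.15,"dy":1,"dz":0,"rx":0,"ry":0,"rz":0},{"dx":-0.15,"dy":1,"dz":0,"rx":0,"ry":0,"rz":0},{"dx":-0.15,"dy":1,"dz":0,"rx":0,"ry":0,"rz":0},{"dx":-0.15,"dy":1,"dz":0,"rx":0,"ry":0,"rz":0},{"dx":-0.1,"dy":1,"dz":0,"rx":0,"ry":0,"rz":0}])

```text
t: 17.95
tcp_pos: [0.5871, 0.144, 0.1052]
tool_rot: [0.673, 0.74, -0.0, -0.0]
force: [0.2, 0.6, -0.4]
finger_gap: 0.711
gripper_force: 55.4
```

Call:
move_arm(targets=[{"dx":0,"dy":1,"dz":0,"rx":0,"ry":0,"rz":0},{"dx":0,"dy":1,"dz":0,"rx":0,"ry":0,"rz":0},{"dx":0,"dy":1,"dz":-0.3,"rx":0,"ry":0,"rz":0},{"dx":0,"dy":0.5,"dz":-0.7,"rx":0,"ry":0,"rz":0},{"dx":0,"dy":0,"dz":-0.7,"rx":0,"ry":0,"rz":0},{"dx":0,"dy":0,"dz":-0.7,"rx":0,"ry":0,"rz":0},{"dx":0,"dy":0,"dz":-0.4,"rx":0,"ry":0,"rz":0},{"dx":0,"dy":0,"dz":0,"rx":0,"ry":0,"rz":0},{"dx":0,"dy":0,"dz":0,"rx":0,"ry":0,"rz":0},{"dx":0,"dy":0,"dz":0,"rx":0,"ry":0,"rz":0}])

```text
t: 19.2
tcp_pos: [0.5886, 0.23, 0.0359]
tool_rot: [0.673, 0.74, 0.001, 0.001]
force: [0.0, -1.3, -0.4]
finger_gap: 0.711
gripper_force: 55.4
```

```bash
python3 -c "
from h import *
m,im=wrist('w7');s=sensors.sense();print(s['tcp_pos'],s['tool_rot'],s['gripper_force'],s['finger_gap'])"
```

```text
[0.58842676 0.2300623  0.03585643] [6.72598857e-01 7.40006952e-01 5.62410770e-04 4.15214038e-04] 55.36042034626007 0.711441880525134
```

View pics/w7.png

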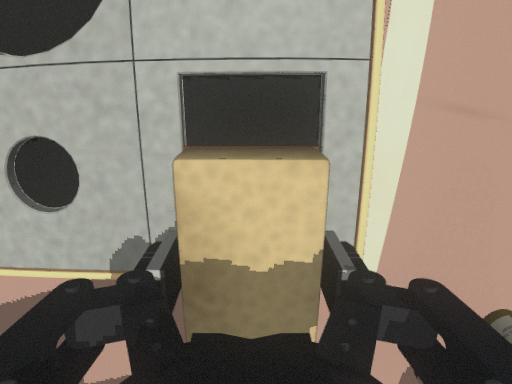

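The sponge is held square, with its front edge at row 158. The pocket edge is at row 73, x 181–326. I'm working out the remaining shift from those edges.

Run:
```python
from h import *
m,im=load('w7')
a=np.radians(5.5);u=np.array([np.cos(a),np.sin(a)]);v=np.array([-np.sin(a),np.cos(a)])
p=plane(m,[(180,73),(326,72)],.020)[:,:2];print('pocket far edge',p.round(4),'centre',(p.mean(0)-.057*v).round(4),np.linalg.norm(p[0]-p[1]))
s=plane(m,[(175,159),(329,159)],.083)[:,:2];print('sponge',s.round(4),'centre',(s.mean(0)-.048*v).round(4),np.linalg.norm(s[0]-s[1]))
```

```text
pocket far edge [[0.5434 0.3061]
 [0.6223 0.3143]] centre [0.5883 0.2534] 0.07928351813956781
sponge [[0.5561 0.2725]
 [0.6145 0.2781]] centre [0.5899 0.2276] 0.058680332649032586
```

Call:
move_arm(targets=[{"dx":-0.02,"dy":0.5,"dz":0,"rx":0,"ry":0,"rz":0},{"dx":0,"dy":0.5,"dz":0,"rx":0,"ry":0,"rz":0},{"dx":0,"dy":0,"dz":-0.4,"rx":0,"ry":0,"rz":0},{"dx":0,"dy":0,"dz":-0.5,"rx":0,"ry":0,"rz":0},{"dx":0,"dy":0,"dz":-0.4,"rx":0,"ry":0,"rz":0},{"dx":0,"dy":0,"dz":-0.25,"rx":0,"ry":0,"rz":0},{"dx":0,"dy":0,"dz":-0.1,"rx":0,"ry":0,"rz":0},{"dx":0,"dy":0,"dz":0,"rx":0,"ry":0,"rz":0},{"dx":0,"dy":0,"dz":0,"rx":0,"ry":0,"rz":0},{"dx":0,"dy":0,"dz":0,"rx":0,"ry":0,"rz":0}])

```text
t: 20.5
tcp_pos: [0.5877, 0.2551, -0.0057]
tool_rot: [0.673, 0.74, 0.0, 0.0]
force: [0.0, 0.6, -0.9]
finger_gap: 0.71
gripper_force: 55.4
```

Call:
move_arm(claw=86, targets=[{"dx":0,"dy":0,"dz":0,"rx":0,"ry":0,"rz":0},{"dx":0,"dy":0,"dz":0,"rx":0,"ry":0,"rz":0},{"dx":0,"dy":0,"dz":0,"rx":0,"ry":0,"rz":0},{"dx":0,"dy":0,"dz":0.3,"rx":0,"ry":0,"rz":0},{"dx":0,"dy":0,"dz":0.6,"rx":0,"ry":0,"rz":0},{"dx":0,"dy":0,"dz":0.8,"rx":0,"ry":0,"rz":0},{"dx":0,"dy":0,"dz":1,"rx":0,"ry":0,"rz":0},{"dx":0,"dy":-0.5,"dz":1,"rx":0,"ry":0,"rz":0},{"dx":0,"dy":-1,"dz":1,"rx":0,"ry":0,"rz":0},{"dx":0,"dy":-1,"dz":1,"rx":0,"ry":0,"rz":0}])

```text
t: 21.75
tcp_pos: [0.5877, 0.1922, 0.139]
tool_rot: [0.672, 0.74, 0.001, 0.001]
force: [-0.3, -0.7, 0.4]
finger_gap: 0.861
gripper_force: 0.0
```

Run:
```python
from h import *
m,im=wrist('w8');s=sensors.sense();print(s['t'],s['tcp_pos'],s['tool_rot'])
h=cv2.cvtColor(im,cv2.COLOR_RGB2HSV).astype(int);H,S,V=h[...,0],h[...,1],h[...,2]
k=((H>=14)&(H<=30)&(S>70)).astype(np.uint8)
k=cv2.morphologyEx(k,cv2.MORPH_OPEN,np.ones((5,5),np.uint8))
for c in cv2.findContours(k,0,1)[0]:
    if cv2.contourArea(c)>500:
        c=c.reshape(-1,2);print(c.min(0),c.max(0),cv2.minAreaRect(plane(m,c,.040)[:,:2].astype(np.float32)))
```

```text
21.8 [0.58999395 0.18932318 0.14240155] [0.6728991  0.73972382 0.00213594 0.00330262]
[454 236] [498 278] ((0.812563419342041, 0.13359403610229492), (0.03822765871882439, 0.04638935625553131), 59.52021408081055)
[219  41] [297 160] ((0.5883634090423584, 0.253620445728302), (0.06139034032821655, 0.09381917119026184), 5.551334381103516)
[326   0] [343 180] ((0.6490515470504761, 0.26626259088516235), (0.00615607900545001, 0.1419910341501236), 5.438907623291016)
[23  0] [133 182] ((0.44117850065231323, 0.24866154789924622), (0.08064936101436615, 0.15053534507751465), 5.68342399597168)
```

The sponge is in place at (0.5884, 0.2536), yaw 5.6°. Next is the tape.

Call:
move_arm(claw=40, targets=[{"dx":-0.2,"dy":-1,"dz":0.4,"rx":0,"ry":0,"rz":0},{"dx":-0.2,"dy":-1,"dz":0.4,"rx":0,"ry":0,"rz":0},{"dx":-0.2,"dy":-1,"dz":0.4,"rx":0,"ry":0,"rz":0},{"dx":-0.2,"dy":-1,"dz":0.4,"rx":0,"ry":0,"rz":0},{"dx":-0.2,"dy":-1,"dz":0,"rx":0,"ry":0,"rz":0},{"dx":-0.2,"dy":-1,"dz":0,"rx":0,"ry":0,"rz":0},{"dx":-0.2,"dy":-1,"dz":0,"rx":0,"ry":0,"rz":0},{"dx":-0.2,"dy":-1,"dz":0,"rx":0,"ry":0,"rz":0},{"dx":-0.2,"dy":-1,"dz":0,"rx":0,"ry":0,"rz":0},{"dx":-0.2,"dy":-1,"dz":0,"rx":0,"ry":0,"rz":0}])

```text
t: 23.05
tcp_pos: [0.5375, -0.0581, 0.1775]
tool_rot: [0.673, 0.74, 0.0, 0.001]
force: [-0.9, 0.3, -0.6]
finger_gap: 0.402
gripper_force: 0.0
```

Call:
move_arm(targets=[{"dx":-0.2,"dy":-1,"dz":0,"rx":0,"ry":0,"rz":0},{"dx":-0.2,"dy":-1,"dz":0,"rx":0,"ry":0,"rz":0},{"dx":-0.2,"dy":-1,"dz":0,"rx":0,"ry":0,"rz":0},{"dx":-0.2,"dy":-1,"dz":0,"rx":0,"ry":0,"rz":0},{"dx":-0.2,"dy":-1,"dz":0,"rx":0,"ry":0,"rz":0},{"dx":-0.2,"dy":-1,"dz":0,"rx":0,"ry":0,"rz":0},{"dx":-0.2,"dy":-1,"dz":0,"rx":0,"ry":0,"rz":0},{"dx":-0.2,"dy":-1,"dz":0,"rx":0,"ry":0,"rz":0},{"dx":0,"dy":-1,"dz":0,"rx":0,"ry":0,"rz":0},{"dx":0,"dy":-0.5,"dz":0,"rx":0,"ry":0,"rz":0}])

```text
t: 24.3
tcp_pos: [0.4979, -0.2966, 0.177]
tool_rot: [0.673, 0.74, 0.0, 0.001]
force: [0.9, 0.0, 0.3]
finger_gap: 0.401
gripper_force: 0.0
```

Run:
```python
from h import *
m,im=wrist('w9');s=sensors.sense();print(s['t'],s['tcp_pos'],s['tool_rot'])
h=cv2.cvtColor(im,cv2.COLOR_RGB2HSV).astype(int);H,S,V=h[...,0],h[...,1],h[...,2]
k=((H>95)&(H<125)&(S>90)&(V>60)).astype(np.uint8)
print(project(m,[.458,-.354,.024]))
cs,hi=cv2.findContours(k,cv2.RETR_CCOMP,1)
for c,q in zip(cs,hi[0]):
    if cv2.contourArea(c)>400:
        c=c.reshape(-1,2);P=plane(m,c,.024)[:,:2].astype(np.float32);print('hole' if q[3]>=0 else 'outer',c.min(0),c.max(0),cv2.minEnclosingCircle(P),cv2.fitEllipse(P))
```

```text
24.35 [ 0.49801445 -0.2978264   0.17684249] [ 6.73091409e-01  7.39558076e-01 -2.75462843e-04  1.31563490e-03]
[[206.93396276 212.16928689]]
outer [162 165] [254 254] ((0.4590233266353607, -0.3530389964580536), 0.0514419786632061) ((0.4588843584060669, -0.3541467785835266), (0.09224196523427963, 0.09648090600967407), 169.3250732421875)
outer [  0 125] [109 237] ((0.2904086112976074, -0.34253379702568054), 0.08650998026132584) ((0.28500744700431824, -0.3396691083908081), (0.1282639056444168, 0.14487533271312714), 135.86415100097656)
hole [  4 173] [ 63 235] ((0.265194296836853, -0.3646736741065979), 0.04586608335375786) ((0.26772287487983704, -0.3647508919239044), (0.07403072714805603, 0.07788330316543579), 146.8948516845703)
outer [307   0] [372  50] ((0.5672042369842529, -0.1514342874288559), 0.03053840436041355) ((0.5654810070991516, -0.15685567259788513), (0.04537895694375038, 0.06113414466381073), 103.73049926757812)
```

Tape is at (0.459, -0.353) with radius 51 mm. I'll grip the wall on the side away from the pink bottle, with the finger axis at -40°.

Call:
move_arm(claw=40, targets=[{"dx":-0.05,"dy":-0.66,"dz":-0.2,"rx":0,"ry":0,"rz":-0.3},{"dx":-0.05,"dy":-0.66,"dz":-0.2,"rx":0,"ry":0,"rz":-0.3},{"dx":-0.05,"dy":-0.66,"dz":-0.2,"rx":0,"ry":0,"rz":-0.3},{"dx":-0.05,"dy":-0.66,"dz":-0.4,"rx":0,"ry":0,"rz":-0.3},{"dx":-0.04,"dy":-0.66,"dz":-0.5,"rx":0,"ry":0,"rz":-0.3},{"dx":0,"dy":0,"dz":-0.8,"rx":0,"ry":0,"rz":0},{"dx":0,"dy":0,"dz":-1,"rx":0,"ry":0,"rz":0},{"dx":0,"dy":0,"dz":-1,"rx":0,"ry":0,"rz":0},{"dx":0,"dy":0,"dz":-1,"rx":0,"ry":0,"rz":0},{"dx":0,"dy":0,"dz":-0.6,"rx":0,"ry":0,"rz":0}])

```text
t: 25.6
tcp_pos: [0.4912, -0.3763, 0.0276]
tool_rot: [0.904, 0.427, -0.0, -0.001]
force: [0.9, -0.1, -0.7]
finger_gap: 0.4
gripper_force: 0.0
```

Run:
```python
from h import *
m,im=wrist('w10');s=sensors.sense();print(s['t'],s['tcp_pos'],s['tool_rot'])
h=cv2.cvtColor(im,cv2.COLOR_RGB2HSV).astype(int);H,S,V=h[...,0],h[...,1],h[...,2]
k=((H>95)&(H<125)&(S>90)&(V>60)).astype(np.uint8)
print(project(m,[.459,-.353,.024]))
for c in cv2.findContours(k,0,1)[0]:
    if cv2.contourArea(c)>400: print(c.reshape(-1,2).min(0),c.reshape(-1,2).max(0))
```

```text
25.65 [ 0.49049969 -0.37572825  0.02609628] [ 9.04468659e-01  4.26534194e-01 -5.60150320e-04 -2.17086247e-03]
[[180.06240094 224.08238719]]
[  0 239] [ 66 323]
[ 97 137] [269 297]
```

View pics/w10.png

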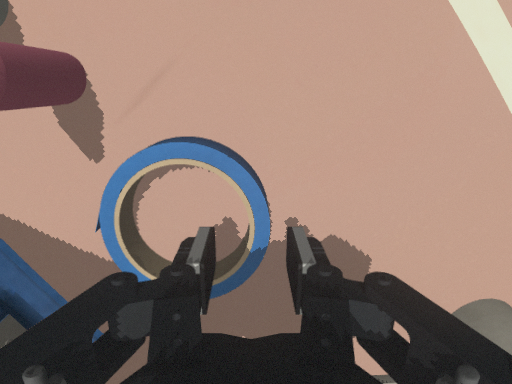

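The wrist view shows the fingers straddling the tape wall: inner finger at (205,260) inside the hole, outer at (295,260), wall near (258,235).

Call:
move_arm(claw=40, targets=[{"dx":0.06,"dy":-0.17,"dz":-0.5,"rx":0,"ry":0,"rz":0},{"dx":0,"dy":0,"dz":-0.6,"rx":0,"ry":0,"rz":0},{"dx":0,"dy":0,"dz":-0.4,"rx":0,"ry":0,"rz":0},{"dx":0,"dy":0,"dz":-0.15,"rx":0,"ry":0,"rz":0},{"dx":0,"dy":0,"dz":0,"rx":0,"ry":0,"rz":0},{"dx":0,"dy":0,"dz":0,"rx":0,"ry":0,"rz":0},{"dx":0,"dy":0,"dz":0,"rx":0,"ry":0,"rz":0},{"dx":0,"dy":0,"dz":0,"rx":0,"ry":0,"rz":0},{"dx":0,"dy":0,"dz":0,"rx":0,"ry":0,"rz":0},{"dx":0,"dy":0,"dz":0,"rx":0,"ry":0,"rz":0}])

```text
t: 26.9
tcp_pos: [0.4929, -0.3817, -0.0123]
tool_rot: [0.905, 0.426, 0.0, 0.0]
force: [-0.1, -0.3, -0.4]
finger_gap: 0.399
gripper_force: 0.0
```

Call:
move_arm(claw=5, newtons=60, targets=[{"dx":0,"dy":0,"dz":0,"rx":0,"ry":0,"rz":0},{"dx":0,"dy":0,"dz":0,"rx":0,"ry":0,"rz":0},{"dx":0,"dy":0,"dz":0,"rx":0,"ry":0,"rz":0},{"dx":0,"dy":0,"dz":0,"rx":0,"ry":0,"rz":0},{"dx":0,"dy":0,"dz":0,"rx":0,"ry":0,"rz":0},{"dx":0,"dy":0,"dz":0,"rx":0,"ry":0,"rz":0},{"dx":0,"dy":0,"dz":0,"rx":0,"ry":0,"rz":0},{"dx":0,"dy":0,"dz":0,"rx":0,"ry":0,"rz":0},{"dx":0,"dy":0,"dz":0,"rx":0,"ry":0,"rz":0},{"dx":0,"dy":0,"dz":0,"rx":0,"ry":0,"rz":0}])

```text
t: 28.15
tcp_pos: [0.4931, -0.3819, -0.0122]
tool_rot: [0.905, 0.426, 0.0, 0.0]
force: [0.1, -1.4, 2.3]
finger_gap: 0.123
gripper_force: 56.9
```

Gripped. I'm lifting and carrying it to the roll pocket.

Call:
move_arm(targets=[{"dx":0,"dy":0,"dz":0.6,"rx":0,"ry":0,"rz":0},{"dx":0,"dy":0,"dz":1,"rx":0,"ry":0,"rz":0},{"dx":0,"dy":0,"dz":1,"rx":0,"ry":0,"rz":0},{"dx":0,"dy":0,"dz":1,"rx":0,"ry":0,"rz":0},{"dx":0,"dy":0,"dz":1,"rx":0,"ry":0,"rz":0},{"dx":0,"dy":0,"dz":1,"rx":0,"ry":0,"rz":0},{"dx":0,"dy":0.2,"dz":1,"rx":0,"ry":0,"rz":0},{"dx":0,"dy":0.5,"dz":1,"rx":0,"ry":0,"rz":0},{"dx":0,"dy":0.8,"dz":0.5,"rx":0,"ry":0,"rz":0},{"dx":0,"dy":1,"dz":0,"rx":0,"ry":0,"rz":0}])

```text
t: 29.4
tcp_pos: [0.4929, -0.3179, 0.1908]
tool_rot: [0.905, 0.426, 0.0, 0.0]
force: [-0.1, 1.3, -1.6]
finger_gap: 0.118
gripper_force: 56.7
```

Call:
move_arm(targets=[{"dx":0,"dy":1,"dz":0,"rx":0,"ry":0,"rz":0},{"dx":0,"dy":1,"dz":0,"rx":0,"ry":0,"rz":0},{"dx":0,"dy":1,"dz":0,"rx":0,"ry":0,"rz":0},{"dx":0,"dy":1,"dz":0,"rx":0,"ry":0,"rz":0},{"dx":0,"dy":1,"dz":0,"rx":0,"ry":0,"rz":0},{"dx":0,"dy":1,"dz":0,"rx":0,"ry":0,"rz":0},{"dx":0,"dy":1,"dz":0,"rx":0,"ry":0,"rz":0},{"dx":0,"dy":1,"dz":0,"rx":0,"ry":0,"rz":0},{"dx":0,"dy":1,"dz":0,"rx":0,"ry":0,"rz":0},{"dx":0,"dy":1,"dz":0,"rx":0,"ry":0,"rz":0}])

```text
t: 30.65
tcp_pos: [0.4927, -0.0676, 0.1901]
tool_rot: [0.905, 0.426, 0.0, 0.0]
force: [-0.3, -0.1, -0.9]
finger_gap: 0.119
gripper_force: 56.7
```

Call:
move_arm(targets=[{"dx":-0.05,"dy":1,"dz":0,"rx":0,"ry":0,"rz":0},{"dx":-0.05,"dy":1,"dz":0,"rx":0,"ry":0,"rz":0},{"dx":-0.05,"dy":1,"dz":0,"rx":0,"ry":0,"rz":0},{"dx":-0.05,"dy":1,"dz":0,"rx":0,"ry":0,"rz":0},{"dx":-0.05,"dy":1,"dz":0,"rx":0,"ry":0,"rz":0},{"dx":-0.05,"dy":1,"dz":0,"rx":0,"ry":0,"rz":0},{"dx":-0.05,"dy":1,"dz":-0.4,"rx":0,"ry":0,"rz":0},{"dx":-0.05,"dy":1,"dz":-0.6,"rx":0,"ry":0,"rz":0},{"dx":-0.05,"dy":1,"dz":-0.8,"rx":0,"ry":0,"rz":0},{"dx":-0.05,"dy":1,"dz":-0.8,"rx":0,"ry":0,"rz":0}])

```text
t: 31.9
tcp_pos: [0.48, 0.1823, 0.1247]
tool_rot: [0.905, 0.426, 0.0, 0.0]
force: [1.1, -0.1, -1.3]
finger_gap: 0.115
gripper_force: 56.7
```

Call:
move_arm(targets=[{"dx":0,"dy":1,"dz":-1,"rx":0,"ry":0,"rz":0},{"dx":0,"dy":1,"dz":-1,"rx":0,"ry":0,"rz":0},{"dx":0,"dy":1,"dz":-0.5,"rx":0,"ry":0,"rz":0},{"dx":0,"dy":1,"dz":0,"rx":0,"ry":0,"rz":0},{"dx":0,"dy":1,"dz":0,"rx":0,"ry":0,"rz":0},{"dx":0,"dy":0.7,"dz":0,"rx":0,"ry":0,"rz":0},{"dx":0,"dy":0.3,"dz":0,"rx":0,"ry":0,"rz":0},{"dx":0,"dy":0,"dz":0,"rx":0,"ry":0,"rz":0},{"dx":0,"dy":0,"dz":0,"rx":0,"ry":0,"rz":0},{"dx":0,"dy":0,"dz":0,"rx":0,"ry":0,"rz":0}])

```text
t: 33.15
tcp_pos: [0.4804, 0.33, 0.0626]
tool_rot: [0.905, 0.426, -0.0, 0.0]
force: [0.4, -0.5, -1.4]
finger_gap: 0.12
gripper_force: 56.7
```

Run:
```python
from h import *
m,im=wrist('w11');s=sensors.sense();p=s['tcp_pos'];print(s['t'],p,s['tool_rot'],s['finger_gap'],s['gripper_force'])
h=cv2.cvtColor(im,cv2.COLOR_RGB2HSV).astype(int);H,S,V=h[...,0],h[...,1],h[...,2]
k=((H>95)&(H<125)&(S>90)&(V>60)).astype(np.uint8)
zt=p[2]+.012+.024
for c in cv2.findContours(k,0,1)[0]:
    if cv2.contourArea(c)>400:
        c=c.reshape(-1,2);P=plane(m,c,zt)[:,:2].astype(np.float32);print(c.min(0),c.max(0),cv2.minEnclosingCircle(P))
print('expected roll centre',p[0]-.0331,p[1]+.0274,project(m,[p[0]-.0331,p[1]+.0274,zt]))
```

```text
33.2 [0.48049925 0.330138   0.06264608] [ 9.04770938e-01  4.25898502e-01 -1.16235320e-04  3.54801225e-05] 0.1182746139026347 56.7107923066942
[ 47 138] [262 318] ((0.449094295501709, 0.3600717782974243), 0.05232599377632141)
expected roll centre 0.4473992547619547 0.3575379955920014 [[154.81428002 252.87230807]]
```

Run:
```python
from h import *
from scipy.optimize import least_squares
m,im=load('w11')
h=cv2.cvtColor(im,cv2.COLOR_RGB2HSV).astype(int);H,S,V=h[...,0],h[...,1],h[...,2]
k=((H>95)&(H<125)&(S>90)&(V>60)).astype(np.uint8)
c=max(cv2.findContours(k,0,1)[0],key=cv2.contourArea)
hull=cv2.convexHull(c).reshape(-1,2)
for zt in(.0946,.0987):
  P=plane(m,hull,zt)[:,:2]
  r=least_squares(lambda p:np.hypot(*(P-p[:2]).T)-p[2],[.448,.359,.051],loss='soft_l1',f_scale=.001);print(zt,r.x.round(4),np.abs(r.fun).mean().round(4))
g=im.max(2);k=(g<82).astype(np.uint8)
# tape inner hole rim
hh=((H>10)&(H<28)&(S>60)&(V>60)).astype(np.uint8)
P=plane(m,hull,.0946);print(np.c_[hull,(np.hypot(*(P[:,:2]-r.x[:2]).T)*1000).round(1)][::6])
```

```text
0.0946 [0.4479 0.3571 0.0514] 0.0012
0.0987 [0.4502 0.358  0.0499] 0.0011
[[168.  138.   50.1]
 [217.  154.   50.8]
 [256.  200.   49.4]
 [261.  276.   49.5]
 [232.  318.   52.2]
 [ 53.  216.   52.3]
 [ 69.  181.   50.2]
 [105.  153.   48.2]]
```

Call:
move_arm(targets=[{"dx":-0.06,"dy":0.52,"dz":-0.2,"rx":0,"ry":0,"rz":0},{"dx":0,"dy":0,"dz":-0.5,"rx":0,"ry":0,"rz":0},{"dx":0,"dy":0,"dz":-0.5,"rx":0,"ry":0,"rz":0},{"dx":0,"dy":0,"dz":-0.5,"rx":0,"ry":0,"rz":0},{"dx":0,"dy":0,"dz":-0.4,"rx":0,"ry":0,"rz":0},{"dx":0,"dy":0,"dz":-0.25,"rx":0,"ry":0,"rz":0},{"dx":0,"dy":0,"dz":-0.1,"rx":0,"ry":0,"rz":0},{"dx":0,"dy":0,"dz":0,"rx":0,"ry":0,"rz":0},{"dx":0,"dy":0,"dz":0,"rx":0,"ry":0,"rz":0},{"dx":0,"dy":0,"dz":0,"rx":0,"ry":0,"rz":0}])

```text
t: 34.45
tcp_pos: [0.4791, 0.3439, 0.0018]
tool_rot: [0.905, 0.426, 0.0, -0.0]
force: [-0.3, 0.6, -1.1]
finger_gap: 0.113
gripper_force: 56.7
```

Call:
move_arm(claw=38, targets=[{"dx":0,"dy":0,"dz":0,"rx":0,"ry":0,"rz":0},{"dx":0,"dy":0,"dz":0,"rx":0,"ry":0,"rz":0},{"dx":0,"dy":0,"dz":0,"rx":0,"ry":0,"rz":0},{"dx":0,"dy":0,"dz":0.3,"rx":0,"ry":0,"rz":0},{"dx":0,"dy":0,"dz":0.6,"rx":0,"ry":0,"rz":0},{"dx":0,"dy":0,"dz":1,"rx":0,"ry":0,"rz":0},{"dx":0,"dy":0,"dz":1,"rx":0,"ry":0,"rz":0},{"dx":0,"dy":0,"dz":1,"rx":0,"ry":0,"rz":0},{"dx":0,"dy":0,"dz":1,"rx":0,"ry":0,"rz":0},{"dx":0,"dy":0,"dz":1,"rx":0,"ry":0,"rz":0}])

```text
t: 35.7
tcp_pos: [0.4789, 0.3438, 0.151]
tool_rot: [0.905, 0.426, 0.001, -0.0]
force: [0.5, -0.2, -0.2]
finger_gap: 0.383
gripper_force: 0.0
```

```bash
cat >> h.py <<'E'
def circ(m,c,z,r0=.051):
    from scipy.optimize import least_squares
    P=plane(m,cv2.convexHull(c.reshape(-1,1,2)).reshape(-1,2),z)[:,:2]
    r=least_squares(lambda p:np.hypot(*(P-p[:2]).T)-p[2],[*P.mean(0),r0],loss='soft_l1',f_scale=.001);return r.x.round(4),np.abs(r.fun).mean().round(4)
def hsv(im):
    h=cv2.cvtColor(im,cv2.COLOR_RGB2HSV).astype(int);return h[...,0],h[...,1],h[...,2]
E
python3 - <<'E'
from h import *
m,im=wrist('w12');s=sensors.sense();print(s['t'],s['tcp_pos'])
H,S,V=hsv(im);k=((H>95)&(H<125)&(S>90)&(V>60)).astype(np.uint8)
c=max(cv2.findContours(k,0,1)[0],key=cv2.contourArea);print(c.reshape(-1,2).min(0),c.reshape(-1,2).max(0))
for z in(.036,.040):print(circ(m,c,z))
print(project(m,[.447,.3705,.036]))
E
```

```text
35.75 [0.48104441 0.34493258 0.15439772]
[147 115] [258 223]
(array([0.4472, 0.3708, 0.0501]), np.float64(0.0003))
(array([0.4483, 0.3712, 0.0493]), np.float64(0.0003))
[[203.30409431 172.38543072]]
```

Tape is centred at (0.447, 0.371) and flat. Next is the cup.

Call:
move_arm(claw=98, targets=[{"dx":-0.1,"dy":-1,"dz":0.2,"rx":0,"ry":0,"rz":0.15},{"dx":-0.1,"dy":-1,"dz":0.2,"rx":0,"ry":0,"rz":0.15},{"dx":-0.1,"dy":-1,"dz":0.2,"rx":0,"ry":0,"rz":0.15},{"dx":-0.1,"dy":-1,"dz":0.2,"rx":0,"ry":0,"rz":0.15},{"dx":-0.1,"dy":-1,"dz":0.2,"rx":0,"ry":0,"rz":0.15},{"dx":-0.1,"dy":-1,"dz":0.2,"rx":0,"ry":0,"rz":0.15},{"dx":-0.1,"dy":-1,"dz":0.2,"rx":0,"ry":0,"rz":0.15},{"dx":-0.1,"dy":-1,"dz":0.2,"rx":0,"ry":0,"rz":0.15},{"dx":-0.1,"dy":-1,"dz":0.2,"rx":0,"ry":0,"rz":0.15},{"dx":-0.1,"dy":-1,"dz":0.2,"rx":0,"ry":0,"rz":0.15}])

```text
t: 37.0
tcp_pos: [0.4537, 0.093, 0.1996]
tool_rot: [0.672, 0.741, 0.0, 0.0]
force: [0.4, -0.6, -0.0]
finger_gap: 0.978
gripper_force: 0.0
```

Call:
move_arm(targets=[{"dx":-0.1,"dy":-1,"dz":0,"rx":0,"ry":0,"rz":0},{"dx":-0.1,"dy":-1,"dz":0,"rx":0,"ry":0,"rz":0},{"dx":0,"dy":-1,"dz":0,"rx":0,"ry":0,"rz":0},{"dx":0,"dy":-0.8,"dz":0,"rx":0,"ry":0,"rz":0},{"dx":0,"dy":-0.6,"dz":0,"rx":0,"ry":0,"rz":0},{"dx":0,"dy":0,"dz":0,"rx":0,"ry":0,"rz":0},{"dx":0,"dy":0,"dz":0,"rx":0,"ry":0,"rz":0},{"dx":0,"dy":0,"dz":0,"rx":0,"ry":0,"rz":0},{"dx":0,"dy":0,"dz":0,"rx":0,"ry":0,"rz":0},{"dx":0,"dy":0,"dz":0,"rx":0,"ry":0,"rz":0}])

```text
t: 38.25
tcp_pos: [0.4489, -0.0159, 0.1988]
tool_rot: [0.672, 0.74, -0.0, -0.0]
force: [0.3, 0.4, 0.1]
finger_gap: 0.978
gripper_force: 0.0
```

Run:
```python
from h import *
m,im=wrist('w13');s=sensors.sense();print(s['t'],s['tcp_pos'],s['tool_rot'])
e=project(m,[.4505,-.025,.062])[0];print(e)
H,S,V=hsv(im);x,y=e.astype(int)
print('HSV along row',[(i,H[y,i],S[y,i],V[y,i]) for i in range(x-75,x+76,6)])
k=((S<58)&(V>60)).astype(np.uint8);k[:max(y-80,0)]=0;k[y+80:]=0;k[:,:max(x-80,0)]=0;k[:,x+80:]=0
for c in cv2.findContours(k,0,1)[0]:
    if cv2.contourArea(c)>200: print(c.reshape(-1,2).min(0),c.reshape(-1,2).max(0),circ(m,c,.062,.032))
```

```text
38.3 [ 0.44886979 -0.01597905  0.19885127] [ 6.72374397e-01  7.40211233e-01 -1.48390046e-05 -1.97972410e-05]
[250.68759236 175.6824304 ]
HSV along row [(175, np.int64(9), np.int64(71), np.int64(193)), (181, np.int64(10), np.int64(74), np.int64(190)), (187, np.int64(9), np.int64(76), np.int64(191)), (193, np.int64(11), np.int64(74), np.int64(193)), (199, np.int64(9), np.int64(74), np.int64(192)), (205, np.int64(11), np.int64(73), np.int64(189)), (211, np.int64(10), np.int64(71), np.int64(190)), (217, np.int64(13), np.int64(61), np.int64(130)), (223, np.int64(21), np.int64(27), np.int64(131)), (229, np.int64(21), np.int64(37), np.int64(145)), (235, np.int64(20), np.int64(163), np.int64(219)), (241, np.int64(20), np.int64(161), np.int64(219)), (247, np.int64(20), np.int64(160), np.int64(219)), (253, np.int64(19), np.int64(163), np.int64(218)), (259, np.int64(20), np.int64(160), np.int64(220)), (265, np.int64(19), np.int64(162), np.int64(217)), (271, np.int64(19), np.int64(162), np.int64(216)), (277, np.int64(20), np.int64(29), np.int64(104)), (283, np.int64(34), np.int64(9), np.int64(219)), (289, np.int64(9), np.int64(72), np.int64(189)), (295, np.int64(10), np.int64(76), np.int64(191)), (301, np.int64(10), np.int64(74), np.int64(189)), (307, np.int64(10), np.int64(75), np.int64(191)), (313, np.int64(10), np.int64(72), np.int64(189)), (319, np.int64(9), np.int64(74), np.int64(186)), (325, np.int64(11), np.int64(74), np.int64(187))]
[218 142] [284 207] (array([ 0.4506, -0.0248,  0.0327]), np.float64(0.0001))
```

View pics/w13.png

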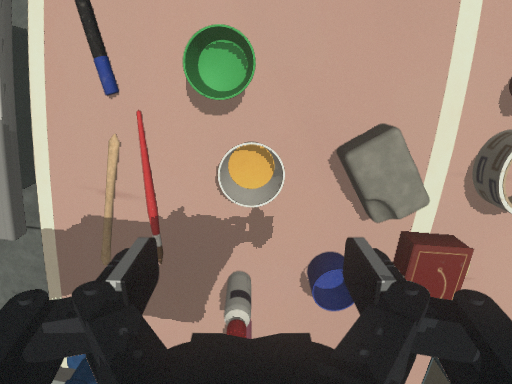

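The wrist view shows the white cup with orange resin at (251,175), green cup at (219,62), clay at (383,175) and blue cap at (332,282). The rim fit gives (0.4506, -0.0248), radius 32.7 mm.

Call:
move_arm(claw=98, targets=[{"dx":0.07,"dy":-0.35,"dz":-0.4,"rx":0,"ry":0,"rz":0},{"dx":0,"dy":0,"dz":-0.8,"rx":0,"ry":0,"rz":0},{"dx":0,"dy":0,"dz":-1,"rx":0,"ry":0,"rz":0},{"dx":0,"dy":0,"dz":-1,"rx":0,"ry":0,"rz":0},{"dx":0,"dy":0,"dz":-1,"rx":0,"ry":0,"rz":0},{"dx":0,"dy":0,"dz":-1,"rx":0,"ry":0,"rz":0},{"dx":0,"dy":0,"dz":-1,"rx":0,"ry":0,"rz":0},{"dx":0,"dy":0,"dz":-0.8,"rx":0,"ry":0,"rz":0},{"dx":0,"dy":0,"dz":-0.36,"rx":0,"ry":0,"rz":0},{"dx":0,"dy":0,"dz":0,"rx":0,"ry":0,"rz":0}])

```text
t: 39.55
tcp_pos: [0.4503, -0.0251, 0.0142]
tool_rot: [0.673, 0.74, -0.0, -0.001]
force: [0.1, -0.3, 0.1]
finger_gap: 0.983
gripper_force: 0.0
```

Call:
move_arm(claw=60, newtons=20, targets=[{"dx":0,"dy":0,"dz":0,"rx":0,"ry":0,"rz":0},{"dx":0,"dy":0,"dz":0,"rx":0,"ry":0,"rz":0},{"dx":0,"dy":0,"dz":0,"rx":0,"ry":0,"rz":0},{"dx":0,"dy":0,"dz":0,"rx":0,"ry":0,"rz":0},{"dx":0,"dy":0,"dz":0,"rx":0,"ry":0,"rz":0},{"dx":0,"dy":0,"dz":0,"rx":0,"ry":0,"rz":0},{"dx":0,"dy":0,"dz":0,"rx":0,"ry":0,"rz":0},{"dx":0,"dy":0,"dz":0,"rx":0,"ry":0,"rz":0},{"dx":0,"dy":0,"dz":0,"rx":0,"ry":0,"rz":0},{"dx":0,"dy":0,"dz":0,"rx":0,"ry":0,"rz":0}])

```text
t: 40.8
tcp_pos: [0.451, -0.0251, 0.0157]
tool_rot: [0.672, 0.74, 0.0, 0.001]
force: [-0.6, 1.1, 7.4]
finger_gap: 0.739
gripper_force: 21.8
```

Call:
move_arm(targets=[{"dx":0,"dy":0,"dz":0.4,"rx":0,"ry":0,"rz":0},{"dx":0,"dy":0,"dz":0.8,"rx":0,"ry":0,"rz":0},{"dx":0,"dy":0,"dz":1,"rx":0,"ry":0,"rz":0},{"dx":0.2,"dy":0.3,"dz":1,"rx":0,"ry":0,"rz":0},{"dx":0.3,"dy":0.6,"dz":0.7,"rx":0,"ry":0,"rz":0},{"dx":0.35,"dy":0.9,"dz":0.3,"rx":0,"ry":0,"rz":0},{"dx":0.35,"dy":0.9,"dz":0,"rx":0,"ry":0,"rz":0},{"dx":0.35,"dy":0.9,"dz":0,"rx":0,"ry":0,"rz":0},{"dx":0.35,"dy":0.9,"dz":0,"rx":0,"ry":0,"rz":0},{"dx":0.35,"dy":0.9,"dz":0,"rx":0,"ry":0,"rz":0}])

```text
t: 42.05
tcp_pos: [0.5069, 0.1109, 0.1204]
tool_rot: [0.672, 0.74, 0.0, 0.0]
force: [1.6, 0.7, -0.2]
finger_gap: 0.744
gripper_force: 22.2
```

Call:
move_arm(targets=[{"dx":0.3,"dy":1,"dz":0,"rx":0,"ry":0,"rz":0},{"dx":0.3,"dy":1,"dz":0,"rx":0,"ry":0,"rz":0},{"dx":0.3,"dy":1,"dz":0,"rx":0,"ry":0,"rz":0},{"dx":0.3,"dy":1,"dz":0,"rx":0,"ry":0,"rz":0},{"dx":0.3,"dy":1,"dz":0,"rx":0,"ry":0,"rz":0},{"dx":0.3,"dy":1,"dz":0,"rx":0,"ry":0,"rz":0},{"dx":0.3,"dy":1,"dz":0,"rx":0,"ry":0,"rz":0},{"dx":0.3,"dy":1,"dz":0,"rx":0,"ry":0,"rz":0},{"dx":0.3,"dy":1,"dz":0,"rx":0,"ry":0,"rz":0},{"dx":0.06,"dy":0.8,"dz":0,"rx":0,"ry":0,"rz":0}])

```text
t: 43.3
tcp_pos: [0.5759, 0.356, 0.1202]
tool_rot: [0.672, 0.74, 0.0, 0.0]
force: [0.1, 0.7, -0.2]
finger_gap: 0.741
gripper_force: 22.2
```

Call:
move_arm(targets=[{"dx":0,"dy":0.6,"dz":0,"rx":0,"ry":0,"rz":0},{"dx":0,"dy":0.4,"dz":0,"rx":0,"ry":0,"rz":0},{"dx":0,"dy":0.2,"dz":-0.4,"rx":0,"ry":0,"rz":0},{"dx":0,"dy":0,"dz":-0.8,"rx":0,"ry":0,"rz":0},{"dx":0,"dy":0,"dz":-0.8,"rx":0,"ry":0,"rz":0},{"dx":0,"dy":0,"dz":-0.5,"rx":0,"ry":0,"rz":0},{"dx":0,"dy":0,"dz":0,"rx":0,"ry":0,"rz":0},{"dx":0,"dy":0,"dz":0,"rx":0,"ry":0,"rz":0},{"dx":0,"dy":0,"dz":0,"rx":0,"ry":0,"rz":0},{"dx":0,"dy":0,"dz":0,"rx":0,"ry":0,"rz":0}])

```text
t: 44.55
tcp_pos: [0.5763, 0.3853, 0.0582]
tool_rot: [0.673, 0.74, 0.001, 0.0]
force: [0.2, -0.4, -0.4]
finger_gap: 0.739
gripper_force: 22.2
```

Run:
```python
from h import *
m,im=wrist('w14');s=sensors.sense();p=s['tcp_pos'];print(s['t'],p,s['finger_gap'],s['gripper_force'])
# orange resin + rim position relative to the tool
H,S,V=hsv(im);zt=p[2]-.0153+.062
e=project(m,[p[0],p[1],zt])[0];print('tcp axis at rim height px',e)
k=((H>15)&(H<26)&(S>140)&(V>80)).astype(np.uint8)
for c in cv2.findContours(k,0,1)[0]:
    if cv2.contourArea(c)>200: print('orange',c.reshape(-1,2).min(0),c.reshape(-1,2).max(0))
k=((S<58)&(V>60)).astype(np.uint8);x,y=e.astype(int);k[:y-75]=0;k[y+90:]=0;k[:,:x-90]=0;k[:,x+90:]=0
for c in cv2.findContours(k,0,1)[0]:
    if cv2.contourArea(c)>200: print(c.reshape(-1,2).min(0),c.reshape(-1,2).max(0),circ(m,c,zt,.032))
```

```text
44.6 [0.57620825 0.38521869 0.05804924] 0.7431411022949223 22.153638185880027
tcp axis at rim height px [249.02305838 264.65461491]
orange [203 196] [295 266]
[159 189] [338 343] (array([0.5779, 0.3739, 0.0424]), np.float64(0.0035))
```

Run:
```python
from h import *
def orange(im):
    H,S,V=hsv(im);k=((H>15)&(H<26)&(S>140)&(V>80)).astype(np.uint8)
    return max(cv2.findContours(k,0,1)[0],key=cv2.contourArea)
m,im=load('w13');c=orange(im);print(c.reshape(-1,2).min(0),c.reshape(-1,2).max(0))
m2,im2=load('w14');c2=orange(im2)
for h in(.010,.02,.025,.03,.035):
    print(h,circ(m,c,h,.026),circ(m2,c2,.0580-.0153+h,.026))
```

```text
[228 145] [273 188]
0.01 (array([ 0.451 , -0.0279,  0.0253]), np.float64(0.0003)) (array([0.5769, 0.3781, 0.0251]), np.float64(0.0016))
0.02 (array([ 0.4508, -0.0256,  0.0246]), np.float64(0.0003)) (array([0.5765, 0.3825, 0.0237]), np.float64(0.0015))
0.025 (array([ 0.4507, -0.0244,  0.0243]), np.float64(0.0003)) (array([0.5763, 0.3847, 0.0229]), np.float64(0.0014))
0.03 (array([ 0.4505, -0.0233,  0.0239]), np.float64(0.0003)) (array([0.5761, 0.387 , 0.0222]), np.float64(0.0014))
0.035 (array([ 0.4504, -0.0221,  0.0236]), np.float64(0.0003)) (array([0.5759, 0.3892, 0.0215]), np.float64(0.0013))
```

Call:
move_arm(targets=[{"dx":0,"dy":-0.09,"dz":-0.2,"rx":0,"ry":0,"rz":0},{"dx":0,"dy":0,"dz":-0.4,"rx":0,"ry":0,"rz":0},{"dx":0,"dy":0,"dz":-0.3,"rx":0,"ry":0,"rz":0},{"dx":0,"dy":0,"dz":-0.2,"rx":0,"ry":0,"rz":0},{"dx":0,"dy":0,"dz":-0.1,"rx":0,"ry":0,"rz":0},{"dx":0,"dy":0,"dz":0,"rx":0,"ry":0,"rz":0},{"dx":0,"dy":0,"dz":0,"rx":0,"ry":0,"rz":0},{"dx":0,"dy":0,"dz":0,"rx":0,"ry":0,"rz":0},{"dx":0,"dy":0,"dz":0,"rx":0,"ry":0,"rz":0},{"dx":0,"dy":0,"dz":0,"rx":0,"ry":0,"rz":0}])

```text
t: 45.85
tcp_pos: [0.5761, 0.3829, 0.0275]
tool_rot: [0.673, 0.74, 0.0, 0.0]
force: [-0.3, 0.4, 1.0]
finger_gap: 0.741
gripper_force: 22.2
```

Call:
move_arm(claw=98, targets=[{"dx":0,"dy":0,"dz":0,"rx":0,"ry":0,"rz":0},{"dx":0,"dy":0,"dz":0,"rx":0,"ry":0,"rz":0},{"dx":0,"dy":0,"dz":0,"rx":0,"ry":0,"rz":0},{"dx":0,"dy":0,"dz":0,"rx":0,"ry":0,"rz":0},{"dx":0,"dy":0,"dz":0.4,"rx":0,"ry":0,"rz":0},{"dx":0,"dy":0,"dz":0.8,"rx":0,"ry":0,"rz":0},{"dx":0,"dy":0,"dz":1,"rx":0,"ry":0,"rz":0},{"dx":0,"dy":0,"dz":1,"rx":0,"ry":0,"rz":0},{"dx":0,"dy":0,"dz":1,"rx":0,"ry":0,"rz":0},{"dx":0,"dy":0,"dz":1,"rx":0,"ry":0,"rz":0}])

```text
t: 47.1
tcp_pos: [0.5763, 0.383, 0.1603]
tool_rot: [0.673, 0.74, 0.001, 0.0]
force: [1.0, 0.1, 0.2]
finger_gap: 0.98
gripper_force: 0.0
```

Run:
```python
from h import *
m,im=wrist('w15');s=sensors.sense();p=s['tcp_pos'];print(s['t'],p)
H,S,V=hsv(im);k=((H>15)&(H<26)&(S>140)&(V>80)).astype(np.uint8)
c=max(cv2.findContours(k,0,1)[0],key=cv2.contourArea);print(circ(m,c,.036,.024),c.reshape(-1,2).min(0),c.reshape(-1,2).max(0))
e=project(m,[.576,.3825,.074])[0];print(e)
g=cv2.cvtColor(im,cv2.COLOR_RGB2GRAY)
ci=cv2.HoughCircles(cv2.medianBlur(g,3),cv2.HOUGH_GRADIENT,1.2,20,param1=100,param2=25,minRadius=25,maxRadius=60)
for q in ci[0][:6]:
    if np.hypot(*(q[:2]-e))<40: P=plane(m,[q[:2],q[:2]+[q[2],0]],.074);print(q,P[0].round(4),np.linalg.norm(P[1]-P[0]))
```

```text
47.15 [0.57848314 0.38410204 0.16432308]
(array([0.5756, 0.3836, 0.0245]), np.float64(0.0002)) [223 144] [275 194]
[249.12550362 181.10218089]
[249.00002 178.20001  37.36   ] [0.5757 0.3849 0.074 ] 0.030236561532183882
[255.00002  198.6       59.320004] [0.5822 0.3681 0.074 ] 0.049051231933824616
```

The cup stands centred at (0.576, 0.384). Now the bottle.

Call:
move_arm(claw=60, targets=[{"dx":-0.25,"dy":-1,"dz":0.5,"rx":0,"ry":0,"rz":0},{"dx":-0.25,"dy":-1,"dz":0.5,"rx":0,"ry":0,"rz":0},{"dx":-0.25,"dy":-1,"dz":0.5,"rx":0,"ry":0,"rz":0},{"dx":-0.25,"dy":-1,"dz":0.5,"rx":0,"ry":0,"rz":0},{"dx":-0.25,"dy":-1,"dz":0,"rx":0,"ry":0,"rz":0},{"dx":-0.25,"dy":-1,"dz":0,"rx":0,"ry":0,"rz":0},{"dx":-0.25,"dy":-1,"dz":0,"rx":0,"ry":0,"rz":0},{"dx":-0.25,"dy":-1,"dz":0,"rx":0,"ry":0,"rz":0},{"dx":-0.25,"dy":-1,"dz":0,"rx":0,"ry":0,"rz":0},{"dx":-0.25,"dy":-1,"dz":0,"rx":0,"ry":0,"rz":0}])

```text
t: 48.4
tcp_pos: [0.5132, 0.1316, 0.2081]
tool_rot: [0.673, 0.74, 0.0, 0.0]
force: [-0.4, 0.3, -0.4]
finger_gap: 0.601
gripper_force: 0.0
```

Call:
move_arm(targets=[{"dx":-0.25,"dy":-1,"dz":0,"rx":0,"ry":0,"rz":0},{"dx":-0.25,"dy":-1,"dz":0,"rx":0,"ry":0,"rz":0},{"dx":-0.25,"dy":-1,"dz":0,"rx":0,"ry":0,"rz":0},{"dx":-0.25,"dy":-1,"dz":0,"rx":0,"ry":0,"rz":0},{"dx":-0.25,"dy":-1,"dz":0,"rx":0,"ry":0,"rz":0},{"dx":-0.25,"dy":-1,"dz":0,"rx":0,"ry":0,"rz":0},{"dx":-0.25,"dy":-1,"dz":0,"rx":0,"ry":0,"rz":0},{"dx":-0.25,"dy":-1,"dz":0,"rx":0,"ry":0,"rz":0},{"dx":-0.25,"dy":-1,"dz":0,"rx":0,"ry":0,"rz":0},{"dx":-0.25,"dy":-1,"dz":0,"rx":0,"ry":0,"rz":0}])

```text
t: 49.65
tcp_pos: [0.4505, -0.1183, 0.2081]
tool_rot: [0.673, 0.74, 0.0, 0.001]
force: [0.2, 0.3, 0.1]
finger_gap: 0.603
gripper_force: 0.0
```

Call:
move_arm(targets=[{"dx":0,"dy":-1,"dz":0,"rx":0,"ry":0,"rz":0},{"dx":0,"dy":-1,"dz":0,"rx":0,"ry":0,"rz":0},{"dx":0,"dy":-0.8,"dz":0,"rx":0,"ry":0,"rz":0},{"dx":0,"dy":-0.6,"dz":0,"rx":0,"ry":0,"rz":0},{"dx":0,"dy":-0.3,"dz":0,"rx":0,"ry":0,"rz":0},{"dx":0,"dy":0,"dz":0,"rx":0,"ry":0,"rz":0},{"dx":0,"dy":0,"dz":0,"rx":0,"ry":0,"rz":0},{"dx":0,"dy":0,"dz":0,"rx":0,"ry":0,"rz":0},{"dx":0,"dy":0,"dz":0,"rx":0,"ry":0,"rz":0},{"dx":0,"dy":0,"dz":0,"rx":0,"ry":0,"rz":0}])

```text
t: 50.9
tcp_pos: [0.4509, -0.2095, 0.2074]
tool_rot: [0.672, 0.74, -0.0, -0.0]
force: [-0.9, -0.7, -0.4]
finger_gap: 0.6
gripper_force: 0.0
```

Run:
```python
from h import *
m,im=wrist('w16');s=sensors.sense();p=s['tcp_pos'];print(s['t'],p,s['tool_rot'])
print(project(m,[[.451,-.179,.147],[.451,-.179,.1],[.451,-.179,0]]))
H,S,V=hsv(im);k=(((H<6)|(H>174))&(S>150)).astype(np.uint8)
for c in cv2.findContours(k,0,1)[0]:
    if cv2.contourArea(c)>100:
        c=c.reshape(-1,2);print('red',c.min(0),c.max(0),cv2.minAreaRect(c))
        for e in(c[c[:,1].argmin()],c[c[:,1].argmax()]):print(e,plane(m,[e],.147).round(4),plane(m,[e],.1).round(4))
        for r in range(c[:,1].min(),c[:,1].max()+1,8):
            w=np.where(k[r,c[:,0].min():c[:,0].max()+1])[0]+c[:,0].min();print(r,w.min(),w.max())
k=((S<50)&(V>90)).astype(np.uint8);e=project(m,[.451,-.179,.05])[0].astype(int);k[:,:e[0]-60]=0;k[:,e[0]+60:]=0
for c in cv2.findContours(k,0,1)[0]:
    if cv2.contourArea(c)>150: c=c.reshape(-1,2);print('white',c.min(0),c.max(0),cv2.minAreaRect(c))
```

```text
50.95 [ 0.45088846 -0.20954661  0.20737004] [ 6.72434284e-01  7.40156830e-01 -1.36020027e-05 -2.37928887e-05]
[[253.93940551 148.95104456]
 [253.37035661 139.30822335]
 [252.61933524 126.60537938]]
red [246 130] [263 155] ((255.06898498535156, 142.3275909423828), (25.24582862854004, 16.526050567626953), 85.2363510131836)
[251 130] [[ 0.4476 -0.1659  0.147 ]] [[ 0.4482 -0.1714  0.1   ]]
[251 155] [[ 0.4493 -0.1835  0.147 ]] [[ 0.4503 -0.1927  0.1   ]]
130 251 256
138 247 263
146 249 259
154 250 256
red [149   0] [163  65] ((155.78965759277344, 32.47586441040039), (65.85506439208984, 9.633275985717773), 85.2363510131836)
[149   0] [[ 0.3733 -0.0872  0.147 ]] [[ 0.3587 -0.0766  0.1   ]]
[156  65] [[ 0.3798 -0.1281  0.147 ]] [[ 0.3664 -0.1258  0.1   ]]
0 149 156
8 150 157
16 150 158
24 151 159
32 151 160
40 152 161
48 153 161
56 155 162
64 156 162
white [237 116] [267 147] ((252.4840545654297, 130.9333953857422), (30.66688346862793, 30.190420150756836), 4.969740867614746)
```

Run:
```python
from h import *
m,im=load('w16')
print(plane(m,[(252,131.5)],.088),plane(m,[(255,138)],.092),plane(m,[(253,151)],.147))
print(project(m,[[.451,-.179,.088],[.451,-.194,.088],[.466,-.179,.088],[.436,-.179,.088],[.451,-.164,.088],[.436,-.179,0]]).round(1))
cv2.imwrite('pics/b.png',cv2.resize(im[80:330,120:390,::-1],None,fx=2.2,fy=2.2,interpolation=2))
```

```text
[[ 0.44939766 -0.17398522  0.088     ]] [[ 0.45248377 -0.17887927  0.092     ]] [[ 0.45048172 -0.18052805  0.147     ]]
[[253.3 137.3]
 [251.6 154. ]
 [270.1 139. ]
 [236.3 135.7]
 [254.9 120.3]
 [239.6 125.3]]
```

View pics/b.png

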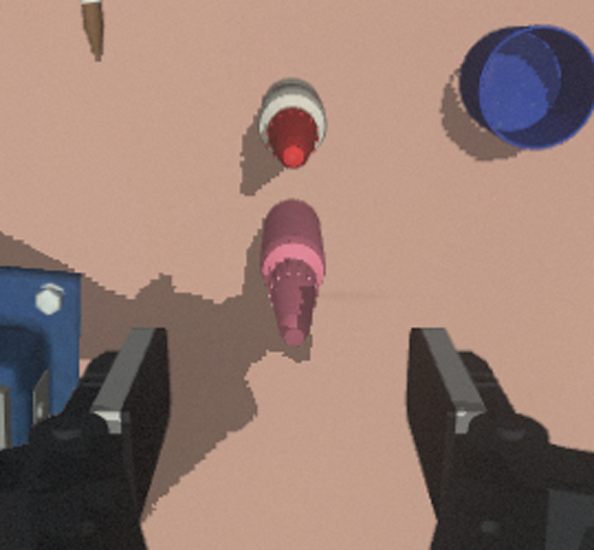

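The crop shows the glue bottle's red tip at (293,155) and shoulder around (292,120). The pink look-alike is just below at (293,270), so I keep the fingers along x and descend onto the red cap.

Call:
move_arm(claw=50, targets=[{"dx":0,"dy":0.6,"dz":0,"rx":0,"ry":0,"rz":0},{"dx":0,"dy":0.59,"dz":0,"rx":0,"ry":0,"rz":0},{"dx":0,"dy":0,"dz":-0.2,"rx":0,"ry":0,"rz":0},{"dx":0,"dy":0,"dz":-0.6,"rx":0,"ry":0,"rz":0},{"dx":0,"dy":0,"dz":-1,"rx":0,"ry":0,"rz":0},{"dx":0,"dy":0,"dz":-1,"rx":0,"ry":0,"rz":0},{"dx":0,"dy":0,"dz":-1,"rx":0,"ry":0,"rz":0},{"dx":0,"dy":0,"dz":-1,"rx":0,"ry":0,"rz":0},{"dx":0,"dy":0,"dz":-0.6,"rx":0,"ry":0,"rz":0},{"dx":0,"dy":0,"dz":0,"rx":0,"ry":0,"rz":0}])

```text
t: 52.2
tcp_pos: [0.4502, -0.1795, 0.0712]
tool_rot: [0.672, 0.74, -0.0, -0.001]
force: [0.0, -0.7, 0.6]
finger_gap: 0.499
gripper_force: 0.0
```

Call:
move_arm(claw=5, newtons=40, targets=[{"dx":0,"dy":0,"dz":0,"rx":0,"ry":0,"rz":0},{"dx":0,"dy":0,"dz":0,"rx":0,"ry":0,"rz":0},{"dx":0,"dy":0,"dz":0,"rx":0,"ry":0,"rz":0},{"dx":0,"dy":0,"dz":0,"rx":0,"ry":0,"rz":0},{"dx":0,"dy":0,"dz":0,"rx":0,"ry":0,"rz":0},{"dx":0,"dy":0,"dz":0,"rx":0,"ry":0,"rz":0},{"dx":0,"dy":0,"dz":0,"rx":0,"ry":0,"rz":0},{"dx":0,"dy":0,"dz":0,"rx":0,"ry":0,"rz":0},{"dx":0,"dy":0,"dz":0,"rx":0,"ry":0,"rz":0},{"dx":0,"dy":0,"dz":0,"rx":0,"ry":0,"rz":0}])

```text
t: 53.45
tcp_pos: [0.4512, -0.1802, 0.0728]
tool_rot: [0.673, 0.74, 0.0, 0.0]
force: [-0.4, -0.6, 6.1]
finger_gap: 0.22
gripper_force: 39.4
```

Call:
move_arm(targets=[{"dx":0,"dy":0,"dz":0.3,"rx":0,"ry":0,"rz":0},{"dx":0,"dy":0,"dz":0.6,"rx":0,"ry":0,"rz":0},{"dx":0,"dy":0,"dz":0.9,"rx":0,"ry":0,"rz":0},{"dx":0,"dy":0,"dz":0.9,"rx":0,"ry":0,"rz":0},{"dx":0,"dy":0.3,"dz":0.8,"rx":0,"ry":0,"rz":0},{"dx":0,"dy":0.6,"dz":0.5,"rx":0,"ry":0,"rz":0},{"dx":0,"dy":0.8,"dz":0,"rx":0,"ry":0,"rz":0},{"dx":0,"dy":0.9,"dz":0,"rx":0,"ry":0,"rz":0},{"dx":0,"dy":0.9,"dz":0,"rx":0,"ry":0,"rz":0},{"dx":0,"dy":0.9,"dz":0,"rx":0,"ry":0,"rz":0}])

```text
t: 54.7
tcp_pos: [0.4496, -0.0677, 0.1714]
tool_rot: [0.672, 0.74, -0.0, -0.001]
force: [-0.2, 0.0, -1.0]
finger_gap: 0.224
gripper_force: 39.1
```

Call:
move_arm(targets=[{"dx":0.03,"dy":0.9,"dz":0,"rx":0,"ry":0,"rz":0},{"dx":0.03,"dy":0.9,"dz":0,"rx":0,"ry":0,"rz":0},{"dx":0.03,"dy":0.9,"dz":0,"rx":0,"ry":0,"rz":0},{"dx":0.03,"dy":0.9,"dz":0,"rx":0,"ry":0,"rz":0},{"dx":0.03,"dy":0.9,"dz":0,"rx":0,"ry":0,"rz":0},{"dx":0.03,"dy":0.9,"dz":0,"rx":0,"ry":0,"rz":0},{"dx":0.03,"dy":0.9,"dz":0,"rx":0,"ry":0,"rz":0},{"dx":0.03,"dy":0.9,"dz":0,"rx":0,"ry":0,"rz":0},{"dx":0.03,"dy":0.9,"dz":0,"rx":0,"ry":0,"rz":0},{"dx":0.03,"dy":0.9,"dz":0,"rx":0,"ry":0,"rz":0}])

```text
t: 55.95
tcp_pos: [0.4565, 0.1567, 0.1713]
tool_rot: [0.672, 0.74, -0.001, -0.001]
force: [0.4, -0.7, -0.0]
finger_gap: 0.224
gripper_force: 39.1
```

Call:
move_arm(targets=[{"dx":0,"dy":0.9,"dz":0,"rx":0,"ry":0,"rz":0},{"dx":0,"dy":0.8,"dz":0,"rx":0,"ry":0,"rz":0},{"dx":0,"dy":0.6,"dz":0,"rx":0,"ry":0,"rz":0},{"dx":0,"dy":0.4,"dz":0,"rx":0,"ry":0,"rz":0},{"dx":0,"dy":0.2,"dz":0,"rx":0,"ry":0,"rz":0},{"dx":0,"dy":0,"dz":-0.3,"rx":0,"ry":0,"rz":0},{"dx":0,"dy":0,"dz":-0.6,"rx":0,"ry":0,"rz":0},{"dx":0,"dy":0,"dz":-0.6,"rx":0,"ry":0,"rz":0},{"dx":0,"dy":0,"dz":-0.3,"rx":0,"ry":0,"rz":0},{"dx":0,"dy":0,"dz":0,"rx":0,"ry":0,"rz":0}])

```text
t: 57.2
tcp_pos: [0.4578, 0.2272, 0.1264]
tool_rot: [0.673, 0.74, -0.001, -0.001]
force: [0.3, -0.5, 0.1]
finger_gap: 0.219
gripper_force: 39.1
```

Run:
```python
from h import *
s=sensors.sense();p=s['tcp_pos'];print(s['t'],p,s['finger_gap'],s['gripper_force'])
base=p[2]-.0725
for n in('scene','side'):
    m=cams.camera_model(n);im=cams.snapshot(n);cv2.imwrite(f'pics/{n}1.png',im[:,:,::-1])
    H,S,V=hsv(im);e=project(m,[[p[0],p[1],base+h] for h in(.0,.044,.088)]);print(n,e.round(1))
    for f in(.02,.04,.06,.08):
        x,y=project(m,[p[0],p[1],base+f])[0];r=im[int(round(y)),int(x)-16:int(x)+17]
        print(f,round(x,1),[tuple(int(t) for t in q) for q in r[::2]])
```

```text
57.2 [0.4578234  0.2272204  0.12636657] 0.21887165343159418 39.06581461429596
scene [[189.5 177.6]
 [188.1 165.6]
 [186.7 153.2]]
0.02 188.9 [(97, 96, 102), (57, 94, 144), (87, 92, 95), (147, 144, 135), (166, 164, 153), (164, 161, 152), (146, 143, 134), (106, 101, 92), (110, 103, 95), (106, 100, 91), (98, 91, 83), (124, 120, 112), (104, 102, 95), (73, 64, 54), (70, 54, 35), (69, 55, 34), (72, 59, 37)]
0.04 188.2 [(157, 160, 162), (171, 169, 161), (174, 171, 160), (171, 168, 157), (143, 140, 132), (96, 93, 86), (94, 91, 83), (109, 103, 94), (112, 104, 94), (87, 81, 76), (63, 60, 57), (105, 102, 95), (160, 156, 147), (157, 142, 117), (179, 148, 99), (194, 162, 106), (203, 171, 112)]
0.06 187.6 [(181, 156, 125), (168, 158, 142), (168, 164, 153), (173, 169, 159), (148, 145, 135), (94, 88, 81), (95, 89, 80), (111, 106, 96), (115, 109, 98), (110, 105, 96), (97, 91, 82), (82, 79, 72), (139, 136, 127), (170, 166, 155), (171, 168, 157), (173, 169, 158), (174, 169, 158)]
0.08 186.9 [(196, 146, 126), (195, 146, 126), (196, 147, 127), (195, 145, 124), (149, 116, 101), (97, 91, 82), (105, 98, 88)
[... 613 characters left out ...]
(59, 57, 57), (60, 55, 55), (44, 56, 71), (11, 42, 71), (14, 33, 52), (27, 32, 36), (129, 128, 120), (149, 149, 140), (160, 159, 151)]
0.06 231.3 [(160, 160, 153), (82, 120, 162), (79, 93, 111), (52, 43, 29), (62, 53, 39), (61, 51, 38), (66, 63, 52), (95, 86, 76), (100, 97, 88), (89, 86, 79), (69, 63, 51), (83, 71, 56), (61, 93, 140), (92, 106, 121), (153, 156, 147), (162, 160, 152), (162, 165, 155)]
0.08 231.2 [(187, 140, 115), (191, 150, 120), (191, 153, 123), (172, 141, 132), (144, 122, 128), (106, 102, 120), (110, 113, 129), (105, 99, 97), (107, 100, 89), (110, 102, 87), (156, 140, 122), (189, 171, 135), (201, 181, 143), (182, 155, 123), (152, 133, 101), (145, 129, 110), (145, 132, 113)]
```

The bottle is upright in the grip. I'm lowering it into its pocket.

Call:
move_arm(targets=[{"dx":0.04,"dy":0.3,"dz":0,"rx":0,"ry":0,"rz":0},{"dx":0,"dy":0.27,"dz":0,"rx":0,"ry":0,"rz":0},{"dx":0,"dy":0,"dz":-0.2,"rx":0,"ry":0,"rz":0},{"dx":0,"dy":0,"dz":-0.4,"rx":0,"ry":0,"rz":0},{"dx":0,"dy":0,"dz":-0.4,"rx":0,"ry":0,"rz":0},{"dx":0,"dy":0,"dz":-0.3,"rx":0,"ry":0,"rz":0},{"dx":0,"dy":0,"dz":-0.2,"rx":0,"ry":0,"rz":0},{"dx":0,"dy":0,"dz":-0.12,"rx":0,"ry":0,"rz":0},{"dx":0,"dy":0,"dz":0,"rx":0,"ry":0,"rz":0},{"dx":0,"dy":0,"dz":0,"rx":0,"ry":0,"rz":0}])

```text
t: 58.55
tcp_pos: [0.4596, 0.2418, 0.0871]
tool_rot: [0.673, 0.74, 0.0, 0.0]
force: [0.0, 0.4, -0.9]
finger_gap: 0.223
gripper_force: 39.1
```

Call:
move_arm(targets=[{"dx":0,"dy":0,"dz":-0.05,"rx":0,"ry":0,"rz":0},{"dx":0,"dy":0,"dz":-0.04,"rx":0,"ry":0,"rz":0},{"dx":0,"dy":0,"dz":0,"rx":0,"ry":0,"rz":0},{"dx":0,"dy":0,"dz":0,"rx":0,"ry":0,"rz":0},{"dx":0,"dy":0,"dz":0,"rx":0,"ry":0,"rz":0},{"dx":0,"dy":0,"dz":0,"rx":0,"ry":0,"rz":0},{"dx":0,"dy":0,"dz":0,"rx":0,"ry":0,"rz":0},{"dx":0,"dy":0,"dz":0,"rx":0,"ry":0,"rz":0},{"dx":0,"dy":0,"dz":0,"rx":0,"ry":0,"rz":0},{"dx":0,"dy":0,"dz":0,"rx":0,"ry":0,"rz":0}])

```text
t: 59.8
tcp_pos: [0.4594, 0.2418, 0.0846]
tool_rot: [0.673, 0.74, -0.0, -0.0]
force: [-0.5, 0.4, -0.9]
finger_gap: 0.222
gripper_force: 39.1
```

Call:
move_arm(claw=55, targets=[{"dx":0,"dy":0,"dz":0,"rx":0,"ry":0,"rz":0},{"dx":0,"dy":0,"dz":0,"rx":0,"ry":0,"rz":0},{"dx":0,"dy":0,"dz":0,"rx":0,"ry":0,"rz":0},{"dx":0,"dy":0,"dz":0,"rx":0,"ry":0,"rz":0},{"dx":0,"dy":0,"dz":0.4,"rx":0,"ry":0,"rz":0},{"dx":0,"dy":0,"dz":0.8,"rx":0,"ry":0,"rz":0},{"dx":0,"dy":0,"dz":1,"rx":0,"ry":0,"rz":0},{"dx":0,"dy":0,"dz":1,"rx":0,"ry":0,"rz":0},{"dx":0,"dy":0,"dz":1,"rx":0,"ry":0,"rz":0},{"dx":0,"dy":0,"dz":1,"rx":0,"ry":0,"rz":0}])

```text
t: 61.05
tcp_pos: [0.4593, 0.2418, 0.2162]
tool_rot: [0.673, 0.74, 0.0, 0.0]
force: [1.3, 0.7, 0.1]
finger_gap: 0.548
gripper_force: 0.0
```

Call:
move_arm(targets=[{"dx":0,"dy":-0.6,"dz":0.4,"rx":0,"ry":0,"rz":0},{"dx":0,"dy":-1,"dz":0,"rx":0,"ry":0,"rz":0},{"dx":0,"dy":-1,"dz":0,"rx":0,"ry":0,"rz":0},{"dx":0,"dy":-0.4,"dz":0,"rx":0,"ry":0,"rz":0},{"dx":0,"dy":0,"dz":0,"rx":0,"ry":0,"rz":0},{"dx":0,"dy":0,"dz":0,"rx":0,"ry":0,"rz":0},{"dx":0,"dy":0,"dz":0,"rx":0,"ry":0,"rz":0},{"dx":0,"dy":0,"dz":0,"rx":0,"ry":0,"rz":0},{"dx":0,"dy":0,"dz":0,"rx":0,"ry":0,"rz":0},{"dx":0,"dy":0,"dz":0,"rx":0,"ry":0,"rz":0}])

```text
t: 62.3
tcp_pos: [0.4593, 0.1669, 0.2246]
tool_rot: [0.672, 0.74, -0.0, -0.0]
force: [-0.6, -0.5, 0.7]
finger_gap: 0.552
gripper_force: 0.0
```

Run:
```python
from h import *
m,im=wrist('w17');s=sensors.sense();print(s['t'],s['tcp_pos'])
P=dict(sponge=(.588,.254,.04),tape=(.447,.3705,.036),cup=(.576,.3825,.074),tip=(.459,.242,.159),shoulder=(.459,.242,.1),pocketcentre=(.459,.242,.02))
for k,v in P.items():print(k,project(m,v).round(1))
H,S,V=hsv(im);k=(((H<6)|(H>174))&(S>150)).astype(np.uint8)
for c in cv2.findContours(k,0,1)[0]:
    if cv2.contourArea(c)>60: c=c.reshape(-1,2);print('red',c.min(0),c.max(0),plane(m,[(c[:,0].mean(),c[:,1].max()-4)],.159).round(4))
k=((H>95)&(H<125)&(S>90)&(V>60)).astype(np.uint8)
for c in cv2.findContours(k,0,1)[0]:
    if cv2.contourArea(c)>800:print('blue',circ(m,c,.036))
k=((H>15)&(H<26)&(S>140)&(V>80)).astype(np.uint8)
c=max(cv2.findContours(k,0,1)[0],key=cv2.contourArea);print('resin',cv2.contourArea(c),circ(m,c,.036,.024))
k=((H>=14)&(H<=30)&(S>70)).astype(np.uint8);k=cv2.morphologyEx(k,cv2.MORPH_OPEN,np.ones((5,5),np.uint8))
for c in cv2.findContours(k,0,1)[0]:
    if cv2.contourArea(c)>1000: print('tan',cv2.minAreaRect(plane(m,c.reshape(-1,2),.040)[:,:2].astype(np.float32)))
cv2.imwrite('pics/fin.png',im[:,:,::-1])
```

```text
62.35 [0.45935778 0.16688637 0.22458753]
sponge [[378.6  88.3]]
tape [[257.2 -45.9]]
cup [[401.7 -55.7]]
tip [[259.6  84.3]]
shoulder [[257.7  85.5]]
pocketcentre [[256.2  86.5]]
red [367 360] [401 383] [[ 0.6078 -0.0131  0.159 ]]
red [255  78] [265  90] [[0.4595 0.2409 0.159 ]]
resin 307.0 (array([0.2773, 0.3119, 0.0137]), np.float64(0.0006))
tan ((0.5851700305938721, 0.25329482555389404), (0.06499842554330826, 0.09418551623821259), 5.580570697784424)
```

```bash
python3 -c "
from station import order
print(order.sign_off())"
```

```text
the job is handed in; nothing more can be done
None
```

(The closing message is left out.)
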